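Clear the bottles, draw the tube strip rack from its dock, put the bottles back

TASK

First move both capped bottles out of the way into the white parking tray, standing upright. Then lift the front end of the long orange strip rack over the dock's lip, draw it out endwise from under the dark bridge, and lay it flat and lengthwise on the green mat, wholly on the mat, while the bottles wait in the tray. Last, put each bottle back upright on the coaster of its own cap colour, wholly on the coaster, and leave the grey tube rack and the tip box where they are.

Things in the scene. Friction and masses are not known exactly. Their poses are not given: they have to be found in the camera images.
- strip_rack: Loose orange bar with a row of tube holes, 90 g. 190 (x) x 24 (y) x 18 mm (z); at its -x end a solid grip block 30 mm long, 24 mm wide, top 46 mm above the underside, centre at x = -77 mm. Origin: centre of underside, x along the bar, z up. Starts in the dock, block end about 9 mm inside the lip's outer face, x within 0.03 rad of the dock's x, underside 6 mm above the bench. Grip the block across y.
- dock: Fixed grey dock. Origin: on the bench under the outer face of its white lip; x runs into the dock, z up. Floor 215 (x) x 64 mm (y), 6 mm thick. Lip 4 mm thick, top 18 mm above bench. Back stop at x = 206, 30 mm high. Dark bridge at x = 80 to 135: 52 mm between posts, underside 62, top 68 mm above bench. Open above elsewhere. Drawn out over 125 mm the rack is clear of the bridge and can be lifted.
- bottle_blue: Loose upright amber bottle with a blue cap, about 120 g. Body 40 mm diameter, 75 mm tall; cap 33 mm diameter, up to 95 mm above the base. Origin: centre of its underside; z up; its yaw means nothing. Starts on the blue coaster, in the rack's way.
- bottle_red: Loose upright amber bottle with a red cap, about 120 g. Body 40 mm diameter, 75 mm tall; cap 33 mm diameter, up to 95 mm above the base. Origin: centre of its underside; z up; its yaw means nothing. Starts on the red coaster, in the rack's way.
- coaster_blue: Fixed flat blue disc, 60 mm diameter, 3 mm thick, in front of the dock's lip: home of the blue-capped bottle. Origin: centre of its underside, at bench height. One coaster is about 65 mm out from the lip, the other 150 mm; which is nearer varies.
- coaster_red: Fixed flat red disc, 60 mm diameter, 3 mm thick, in front of the dock's lip: home of the red-capped bottle. Origin: centre of its underside, at bench height. One coaster is about 65 mm out from the lip, the other 150 mm; which is nearer varies.
- parking_tray: Fixed white open tray, 180 (x) x 80 (y) x 12 mm; walls and floor 4 mm thick (floor top 4 mm above the bench). Origin: centre of its underside, at bench height; x along its length. Room for both bottles, for instance 40 mm either side of the middle along x.
- green_mat: Fixed flat green mat, 220 (x) x 54 (y) x 3 mm (z). Origin: centre of its underside, at bench height; x along its length. The rack may lie on it either way round.
- tip_box: Bystander, loose: white box, 85 (x) x 125 (y) mm and 64 mm high, with blue tips. Origin: centre of its underside. Leave it where it is.
- grey_tube_rack: Bystander, loose: wide grey tube rack, 90 (x) x 200 (y) mm and 32 mm high (tube caps to 44 mm). Origin: centre of its underside. Leave it where it is.
There are look-alikes about, which are no part of the job. Of the things that look like the parking_tray, take the one that is farthest to the robot's right at the start. What is shaped like the bottle_blue but purple is not meant.

How it is judged (in metres and radians):
On the way, in this order (a step that is already met when the one before it is completed fails the run):
1. both bottles stand upright in the parking tray, the rack still in its dock (x of bottle_blue in the frame of parking_tray between -0.071 and 0.071 m and y of bottle_blue in the frame of parking_tray between -0.021 and 0.021 m and height (world z) of each of bottle_blue, bottle_red below 0.01 m and angle between each of bottle_blue, bottle_red's own z axis and vertical below 0.1 rad and x of bottle_red in the frame of parking_tray between -0.071 and 0.071 m and y of bottle_red in the frame of parking_tray between -0.021 and 0.021 m and x of strip_rack in the frame of dock above 0.085 m), for 0.2 s.
2. the rack lies flat on the green mat, let go, while both bottles stand in the parking tray (x of bottle_blue in the frame of parking_tray between -0.071 and 0.071 m and y of bottle_blue in the frame of parking_tray between -0.021 and 0.021 m and height (world z) of each of bottle_blue, bottle_red below 0.01 m and angle between each of bottle_blue, bottle_red's own z axis and vertical below 0.1 rad and x of bottle_red in the frame of parking_tray between -0.071 and 0.071 m and y of bottle_red in the frame of parking_tray between -0.021 and 0.021 m and x of strip_rack in the frame of green_mat between -0.016 and 0.016 m and y of strip_rack in the frame of green_mat between -0.016 and 0.016 m and angle between the x axis of strip_rack and the x axis of green_mat, either way round below 0.16 rad and height (world z) of strip_rack below 0.007 m and angle between strip_rack's own z axis and vertical below 0.06 rad and linear speed of strip_rack below 0.02 m/s and contact force between the fingers and strip_rack below 0.05 N), for 0.2 s.
At the end, for the whole second after the job is handed in: The rack lies flat on the green mat, its middle within 16 mm of the mat's middle along each mat axis and its length within 0.16 rad of the mat's; each bottle stands upright with its centre within 12 mm of the centre of the coaster of its cap colour; all three are at rest (x of strip_rack in the frame of green_mat between -0.016 and 0.016 m and y of strip_rack in the frame of green_mat between -0.016 and 0.016 m and angle between the x axis of strip_rack and the x axis of green_mat, either way round below 0.16 rad and height (world z) of each of strip_rack, bottle_blue, bottle_red below 0.007 m and angle between each of strip_rack, bottle_blue, bottle_red's own z axis and vertical below 0.06 rad and horizontal distance between bottle_blue and coaster_blue below 0.012 m and horizontal distance between bottle_red and coaster_red below 0.012 m and linear speed of each of bottle_blue, bottle_red, strip_rack below 0.02 m/s); the robot touches nothing.
It fails at once if a bottle is tipped over (angle between any of bottle_blue, bottle_red's own z axis and vertical above 0.7 rad).
It fails at once if the white tip box is pushed more than 20 mm (distance of tip_box from where it was at the start of the episode above 0.02 m).
It fails at once if the grey tube rack is pushed more than 20 mm (distance of grey_tube_rack from where it was at the start of the episode above 0.02 m).
It also fails if it takes over 125 s, if anything falls off the work surface, if the arm or the gripper's body presses on something with over 40 N, if the wrist force passes 120 N, or if a joint passes its speed limit or range.

ROBOT

A 6-joint arm with a two-finger parallel gripper is mounted at the origin on the work surface. World frame = base frame: x ahead of the robot, y to its left, z up, the work surface at z = 0. Lengths are in mm, angles in rad, forces in N, time in s.
With the tool pointing down it reaches from about 250 to 725 mm from the base axis. Payload 9.7 kg.
Tool frame: the origin (TCP) lies at the centre of the arm's flange, where the gripper is bolted on; the fingertips stand 173 mm ahead of it and the grasp point (between the pads) lies 155 mm ahead of it; z points along the fingers, x is the direction in which the jaws open and shut, and the axes are right-handed (so a half turn about z gives the same grasp; the last joint's range is limited). The gripper opens to 85 mm and grips with 20 to 120 N. Pads are 22 mm wide; open, the fingers measure 114 mm over their backs; the gripper's body (76 mm by 85 mm) begins 54 mm behind the grasp point. The pads swing forward as they close: fully open they stand 13 mm farther back than shut.
Start: joints at [0, 0.087, 0.176, 1.66, 0, 1.571], TCP at [549.998, 0, 404.684] pointing down, gripper open.
Joint ranges: [-3.13, 3.13], [-0.85, 1.81], [-1.15, 1.24], [-2.2, 2.28], [-1.44, 1.52], [-3.14, 3.14]. Speed limits (rad/s): [2.22, 2.22, 2.57, 3.14, 3.14, 3.14].

INTERFACE

Orientations are given as a rotation vector (axis times angle).
In Python, from workcell import readout, cams, job gives the robot as it stands.
- The arm moves only by the tool apply_moves, never from a script. Its argument "targets" is a list of rows, each an object with "translation": the shift along the tool's x, y, z normalised to -1 to 1, where 1 is 40 cm, a list of three; "yaw": the turn about the tool's z normalised to -1 to 1, where 1 is 60 degrees. A call has 1 to 5 rows; each row is the pose to reach, as a shift and turn from the pose measured when the call began, along the tool's axes at that moment; what a row does not reach only later rows make up. A row lasts 1/12 s, in which the tool goes at most 41.7 mm and 7.16 degrees, less where a joint would pass 70% of its speed; a pose out of reach is approached as far as the arm can. A call with a number of a shift or a turn outside -1 to 1 is refused whole. A call with a gripper value outside its range is refused whole. "hand" is the closure, from 0 (fully open) to 1 (shut), set as the call begins (left out, the last holds). The fingers move at their own pace and stop on an object; "force" is the grip in N (left out, the last holds). Time passes only in rows, so rows that repeat a pose let the fingers close. It gives the time, the measured TCP pose, the force and the opening at its end, in the units of the state.
- readout.observe(): the state, without advancing time (a new reading comes with each control period).
- cams.camera(name): name is "scene" or "side" or "wrist"; returns (picture, depth): 400x640x3 uint8, blue, green, red; 400x640 float32, mm along the optical axis (not along the pixel's ray), 0 where there is no reading.
- cams.camera_model(name): a dict with "vertical_fov" (degrees; the focal length in pixels is half the picture's height over the tangent of half this angle, whatever the lens; pixels are square), "cx", "cy" (the principal point, pixels), "R" (3x3) and "t" (3): a world point X has camera coordinates R X + t. Camera axes: x right, y down, z forward; pixel columns grow to the right and rows downward; lengths in mm; the calibration is good to about 2 mm. A picture is of the moment at which its call begins: read the wrist's pose just before it. camera_model takes no time and is no camera call; for the wrist camera it gives the pose at the moment of the call.
- job.finish_job(): hands the job in, once; it reports no verdict.
The state is a dict: "time": time; "joint_pos": joint angles; "joint_velocities": joint speeds; "tau": joint torques, N m; "tool_pos": TCP position; "ee_rot": TCP orientation; "wrist_force": force on the tool from outside, world axes, zero at the start; "ft_torque": the same for the moment, N m; "opening": finger opening in mm.
Only numpy, scipy, OpenCV 4.12 (cv2) and the standard library are available. Lean on these libraries where they do the work, as an engineer would, in place of code of your own. Each camera call takes 0.05 s, during which the arm holds its last target.

## Working session

There is one attempt and no reset: what is moved stays moved. The work goes in short steps, Python scripts to look and compute and a tool call to move; the robot and the scene stay as the last step left them, time stands still between calls to the robot, and variables do not carry over. Pictures are saved under pics/ and viewed, and the job is handed in when it is done.

Besides the shell and the picture viewer there is one more tool, called after "Call:" in YAML: its name, and indented under it one key for each argument. apply_moves: Moves the arm, as the interface text tells. Scaled input: -1 to 1 covers 40 cm each way for a shift and 60 degrees each way for a turn. Its arguments: {"type":"object","properties":{"targets":{"type":"array","items":{"type":"object","properties":{"translation":{"type":"array","items":{"type":"number","minimum":-1,"maximum":1}},"yaw":{"type":"number","minimum":-1,"maximum":1}}}},"hand":{"type":"number"},"force":{"type":"number"}},"required":["targets"]}

```bash
ls -la; mkdir -p pics; python3 - <<'E'
from workcell import readout,cams,job
import cv2,numpy as np
print(readout.observe())
for n in ("scene","side","wrist"):
    m=cams.camera_model(n); print(n,m)
    im,d=cams.camera(n); cv2.imwrite(f"pics/{n}0.png",im); np.save(f"pics/{n}0d.npy",d)
print(readout.observe()['time'])
E
```

```text
total 12
drwxr-xr-x  3 agent agent 4096 Dec  7 00:51 .
drwxr-xr-x 23 root  root  4096 Dec  7 00:51 ..
drwxr-xr-x  2 agent agent 4096 Dec  7 00:51 pics
{'time': 0.0, 'joint_pos': array([-2.11658742e-06,  8.74689571e-02,  1.75103025e-01,  1.65980542e+00,
       -1.17630605e-05,  1.57078495e+00]), 'joint_velocities': array([-0.00118753, -0.0001431 ,  0.00114685, -0.00180834, -0.00141069,
        0.00050784]), 'tau': array([ 7.68234549e-04, -5.20392072e+01,  4.64802504e+01,  1.63646933e-02,
        2.23589603e-05, -6.77332673e-05]), 'tool_pos': array([ 5.49996611e+02, -2.47687346e-03,  4.03962066e+02]), 'ee_rot': array([ 3.14158016e+00,  1.45533711e-05, -2.15988431e-03]), 'wrist_force': array([-0.39294186, -0.32484139,  0.41214182]), 'ft_torque': array([ 0.0174023 , -0.00561518, -0.02452345]), 'opening': 85.39800942906709}
scene {'vertical_fov': 54.05566567326819, 'cx': 318.4920474578629, 'cy': 193.62991890580142, 'R': array([[-0.71477929,  0.69934713, -0.00204108],
       [ 0.54268822,  0.55281788, -0.63236215],
       [-0.44111231, -0.45310704, -0.77467021]]), 't': array([ 452.49035729, -315.96907644, 1104.59313801])}
side {'vertical_fov': 42.63045571134387, 'cx': 323.2449357974576, 'cy': 200.15729734181068, 'R': array([[ 0.93907965, -0.34353544, -0.01062087],
       [-0.24352217, -0.64324366, -0.72590257],
       [ 0.24254146,  0.68426675, -0.68771553]]), 't': array([-556.67491554,  168.17514891, 1230.66031728])}
wrist {'vertical_fov': 61.32873345757901, 'cx': 318.9047759269578, 'cy': 202.77305272062188, 'R': array([[ 9.99999793e-01,  3.97275911e-04, -5.05950418e-04],
       [ 5.17577487e-04, -9.63951050e-01,  2.66079134e-01],
       [-3.82004606e-04, -2.66079341e-01, -9.63951056e-01]]), 't': array([-550.61505051,  -34.71403004,  378.1035919 ])}
0.15
```

View pics/scene0.png

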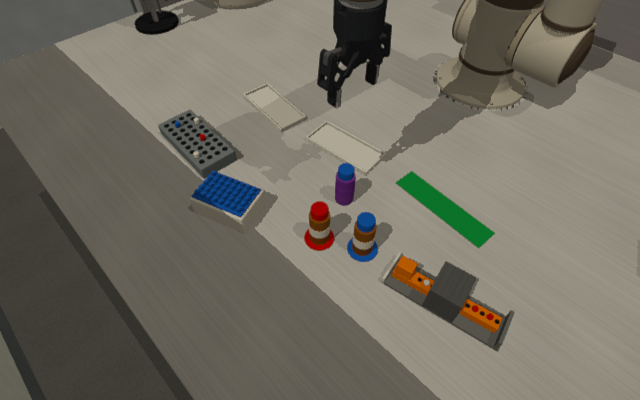

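View pics/side0.png

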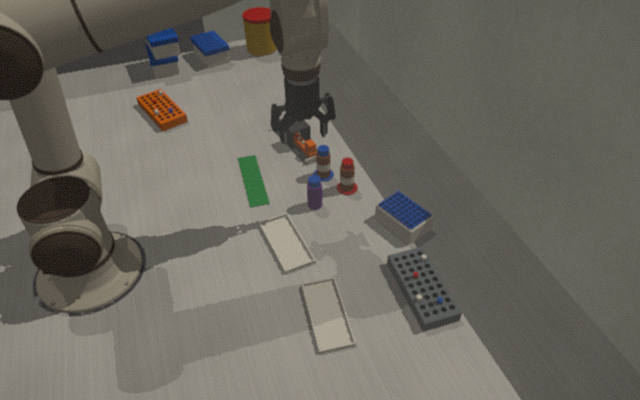

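View pics/wrist0.png

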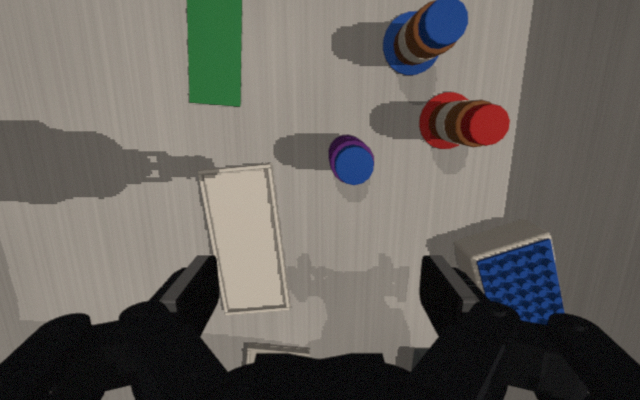

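The wrist view shows the nearer tray at (245,240), the purple decoy at (352,160), the red bottle at (470,120) and the blue bottle at (440,25).

Look-alikes, by scene pixel:
- **Blue bottle:** amber with a blue cap at (364,235). The purple one with a blue cap at (345,185) is not meant.
- **Tray:** there are two, at (273,105) and (345,147). I take the one with the lowest y, probably (273,105).
- **Orange rack:** the one in the dock at (440,285). The orange tube rack in the side view at (162,108) is not meant.

Next I measure.

```bash
cat > h.py <<'E'
import numpy as np,cv2
def K(m):
    f=200/np.tan(np.radians(m["vertical_fov"])/2); return f,m["cx"],m["cy"]
def ray(m,uv,z):
    uv=np.atleast_2d(np.asarray(uv,float)); f,cx,cy=K(m); R=np.array(m["R"]);t=np.array(m["t"])
    d=np.c_[(uv[:,0]-cx)/f,(uv[:,1]-cy)/f,np.ones(len(uv))]@R
    C=-R.T@t
    s=(z-C[2])/d[:,2]
    return C+s[:,None]*d
def cloud(m,d):
    f,cx,cy=K(m); v,u=np.mgrid[0:400,0:640]
    P=np.stack([(u-cx)/f*d,(v-cy)/f*d,d],-1)
    return (P-np.array(m["t"]))@np.array(m["R"])
def blobs(mask,amin=30):
    cs,_=cv2.findContours(mask.astype(np.uint8),cv2.RETR_EXTERNAL,cv2.CHAIN_APPROX_NONE)
    return sorted([c for c in cs if cv2.contourArea(c)>amin],key=lambda c:-cv2.contourArea(c))
def hsv(im,lo,hi): return cv2.inRange(cv2.cvtColor(im,cv2.COLOR_BGR2HSV),lo,hi)>0
def rect(m,c,z):
    "min-area rect of a contour cast to plane z"
    P=ray(m,c[:,0,:],z)[:,:2].astype(np.float32)
    (x,y),(w,h),a=cv2.minAreaRect(P)
    if w<h: w,h,a=h,w,a+90
    a=(a+90)%180-90
    return [round(float(q),1) for q in (x,y,w,h,a)]
E
python3 - <<'E'
from workcell import cams
from h import *
masks={'green':((45,120,40),(80,255,255),3),'blue':((105,150,60),(125,255,255),98),'orange':((8,180,120),(20,255,255),52),'red1':((0,190,80),(5,255,255),98),'red2':((174,190,80),(180,255,255),98),'white':((0,0,150),(40,70,255),12)}
for n in("scene","side","wrist"):
    im=cv2.imread(f"pics/{n}0.png"); m=cams.camera_model(n); d=np.load(f"pics/{n}0d.npy"); C=cloud(m,d)
    for k,(lo,hi,z) in masks.items():
        if k=='white': continue
        M=hsv(im,lo,hi)
        for c in blobs(M)[:7]:
            x,y,w,h=cv2.boundingRect(c)
            q=np.zeros((400,640),np.uint8);cv2.drawContours(q,[c],-1,1,-1);P=C[(q>0)&(d>0)&M]
            print(n,k,(x,y,w,h),cv2.contourArea(c),np.median(P,0).round() if len(P) else '', 'rect',rect(m,c,z))
E
```

```text
scene green (396, 172, 98, 76) 1996.0 [450. 193.   3.] rect [448.6, 182.3, 218.1, 53.1, 85.6]
scene blue (192, 170, 68, 46) 1609.0 [ 771. -120.   56.] rect [784.0, -91.5, 110.2, 70.7, -70.5]
scene blue (357, 213, 18, 19) 260.0 [649. 134.  98.] rect [649.9, 134.3, 39.3, 29.5, 40.5]
scene blue (338, 163, 16, 18) 203.0 [585.  27.  95.] rect [588.0, 28.7, 44.6, 28.8, 42.4]
scene blue (348, 239, 30, 23) 185.5 [657. 145.   3.] rect [697.3, 168.2, 48.4, 38.7, -53.3]
scene orange (392, 256, 42, 39) 712.5 [642. 236.  25.] rect [646.2, 245.5, 66.3, 46.2, -77.9]
scene orange (459, 299, 43, 34) 619.0 [614. 365.  24.] rect [628.5, 363.0, 59.0, 31.0, -77.9]
scene red1 (311, 202, 17, 19) 248.0 [690.  60.  98.] rect [690.9, 60.7, 39.8, 28.7, 45.5]
scene red1 (305, 230, 29, 20) 177.5 [700.  69.   3.] rect [733.4, 103.5, 47.8, 37.0, -47.4]
side green (239, 157, 29, 49) 740.0 [443. 174.   3.] rect [444.3, 182.5, 210.5, 47.6, 85.6]
side blue (191, 31, 37, 22) 419.5 [473. 931.  72.] rect [468.0, 872.2, 163.1, 93.9, -79.2]
side blue (147, 28, 31, 18) 293.0 [311. 874. 143.] rect [313.1, 978.5, 110.4, 103.3
[... 316 characters left out ...]
5 [673. 940. 145.] rect [692.3, 1044.7, 112.9, 102.3, 68.5]
wrist green (188, 0, 53, 106) 5215.5 [445. 125.   3.] rect [444.4, 122.9, 99.3, 52.4, 86.0]
wrist blue (477, 240, 87, 83) 4626.0 [ 765. -103.   55.] rect [735.5, -90.7, 83.3, 64.6, -70.1]
wrist blue (424, 0, 43, 46) 1500.5 [644. 130.  98.] rect [643.7, 129.2, 31.4, 30.0, 0.0]
wrist blue (335, 145, 38, 40) 1110.5 [579.  24.  95.] rect [579.1, 23.5, 31.6, 30.7, -26.0]
wrist blue (384, 12, 53, 63) 789.0 [629. 122.   3.] rect [616.1, 112.7, 42.9, 32.8, -59.2]
wrist red1 (469, 104, 39, 41) 1168.0 [685.  56.  98.] rect [685.1, 56.0, 30.9, 30.7, -41.3]
wrist red1 (420, 93, 45, 55) 596.5 [674.  62.   3.] rect [646.7, 59.5, 42.1, 31.5, 85.1]
```

```bash
python3 - <<'E'
from workcell import cams
from h import *
for n in("scene","side"):
    im=cv2.imread(f"pics/{n}0.png"); m=cams.camera_model(n); d=np.load(f"pics/{n}0d.npy"); C=cloud(m,d)
    M=(d>0)&(C[...,2]>2)&(C[...,2]<16)&(abs(C[...,0]-520)<350)&(C[...,1]<60)&(C[...,1]>-450)
    M=cv2.morphologyEx(M.astype(np.uint8),cv2.MORPH_OPEN,np.ones((2,2)))
    for c in blobs(M,150)[:6]:
        q=np.zeros((400,640),np.uint8);cv2.drawContours(q,[c],-1,1,-1);P=C[(q>0)&(d>0)]
        (x,y),(w,h),a=cv2.minAreaRect(P[:,:2].astype(np.float32))
        print(n,cv2.boundingRect(c),len(P),np.median(P,0).round(1),np.round((x,y,w,h,a),1),rect(m,c,8))
    # dock region / rack heights
im=cv2.imread("pics/scene0.png")
cv2.imwrite("pics/crop1.png",cv2.resize(im[190:360,290:530],None,fx=3.3,fy=3.3,interpolation=cv2.INTER_CUBIC))
cv2.imwrite("pics/crop2.png",cv2.resize(im[70:260,150:400],None,fx=3.1,fy=3.1,interpolation=cv2.INTER_CUBIC))
E
```

```text
scene (307, 122, 80, 54) 1999 [464.7 -75.5   4.9] [499.8 -76.4 160.8 181.1   6.1] [466.3, -79.0, 187.6, 89.3, -85.0]
scene (244, 84, 64, 49) 1515 [ 488.5 -307.3    5. ] [ 484.9 -314.   185.2   90.5   84.2] [489.1, -310.6, 192.3, 88.5, 83.4]
side (302, 278, 55, 78) 2639 [ 487.1 -324.8    3.8] [ 488.1 -316.1  188.8   84.1   83.3] [486.8, -321.1, 187.3, 81.4, 83.6]
side (260, 215, 57, 60) 1837 [465.  -90.3   4.1] [465.8 -83.8  86.9 183.2   4.8] [463.9, -87.1, 187.2, 84.9, -85.1]
```

View pics/crop1.png

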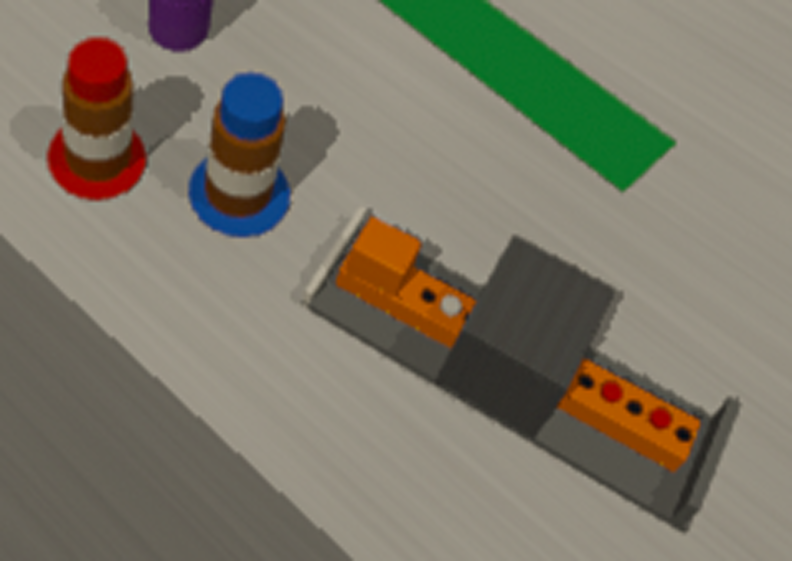

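View pics/crop2.png

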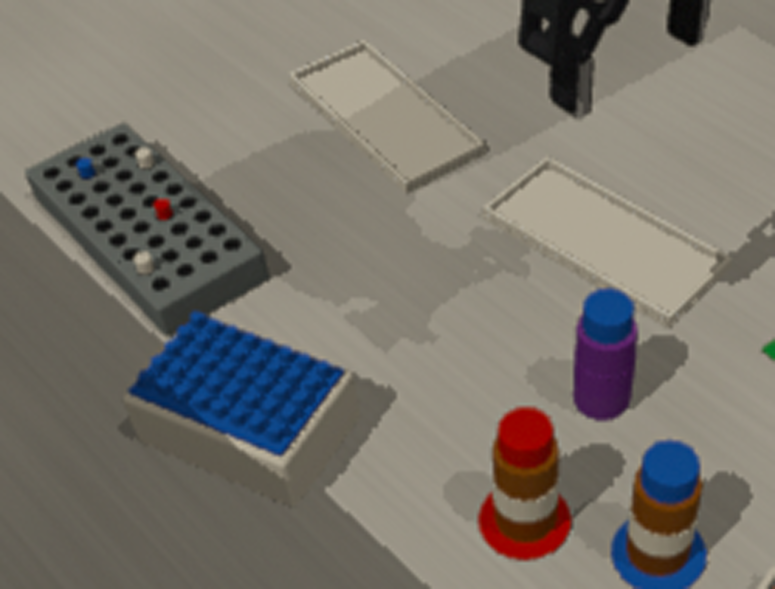

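The crops confirm the choices. The amber bottle with the blue cap stands on the blue disc at crop 1 (240,190), nearer the lip. The purple bottle is the decoy. The tray farther from the arm, at about (487,-316), is the right-most one. Now I move for a closer wrist view over the bottles and dock.

Call:
apply_moves:
  targets:
    - {"translation":[0.175,-0.3,0]}
    - {"translation":[0.175,-0.3,0]}
    - {"translation":[0.175,-0.3,0]}
    - {"translation":[0.175,-0.3,0]}
    - {"translation":[0.175,-0.3,0]}
  hand: 0
  force: 40

```text
schema error: expected keys translation, yaw
```

```bash
cat > snap.py <<'E'
import sys
from workcell import readout,cams
from h import *
tag=sys.argv[1]
s=readout.observe(); m=cams.camera_model("wrist"); im,d=cams.camera("wrist")
cv2.imwrite(f"pics/w{tag}.png",im); np.savez(f"pics/w{tag}.npz",d=d,**{k:np.array(v) for k,v in m.items()})
print(s['time'],s['tool_pos'].round(1),s['ee_rot'].round(4),s['joint_velocities'].round(3))
C=cloud(m,d)
masks={'green':((45,120,40),(80,255,255),3),'blue':((105,150,60),(125,255,255),98),'orange':((8,150,80),(20,255,255),52),'red':((0,190,80),(5,255,255),98)}
for k,(lo,hi,z) in masks.items():
    M=hsv(im,lo,hi)
    for c in blobs(M,150)[:5]:
        q=np.zeros((400,640),np.uint8);cv2.drawContours(q,[c],-1,1,-1);P=C[(q>0)&(d>0)&M]
        zz=z
        if len(P): zz=np.median(P[:,2])
        print(k,cv2.boundingRect(c),cv2.contourArea(c),np.median(P,0).round(),'rect',rect(m,c,zz))
E
python3 snap.py 1
```

```text
0.15 [550.   -0.  404.2] [ 3.1416e+00  0.0000e+00 -1.6000e-03] [ 0.    -0.002  0.002  0.     0.    -0.   ]
green (188, 0, 53, 106) 5215.5 [445. 125.   3.] rect [444.3, 122.8, 99.3, 52.4, 86.2]
blue (477, 240, 87, 83) 4627.0 [ 765. -103.   55.] rect [764.0, -115.1, 96.3, 74.5, -70.1]
blue (424, 0, 43, 46) 1500.0 [644. 130.  98.] rect [643.6, 129.2, 31.4, 30.0, 0.0]
blue (335, 145, 38, 40) 1108.5 [579.  24.  95.] rect [579.3, 23.3, 31.7, 31.4, -25.9]
blue (384, 12, 53, 63) 783.5 [629. 122.   3.] rect [638.4, 128.2, 57.9, 43.7, -58.2]
orange (456, 101, 34, 45) 230.0 [674.  58.  78.] rect [679.4, 56.8, 37.0, 24.3, 83.5]
orange (413, 3, 39, 51) 198.0 [632. 121.  78.] rect [637.9, 126.5, 37.1, 22.2, -57.0]
red (469, 104, 40, 41) 1166.5 [685.  56.  98.] rect [685.4, 56.1, 30.8, 30.8, -6.9]
red (420, 93, 44, 55) 593.0 [674.  62.   3.] rect [679.1, 56.8, 56.5, 41.4, 85.1]
```

View pics/w1.png

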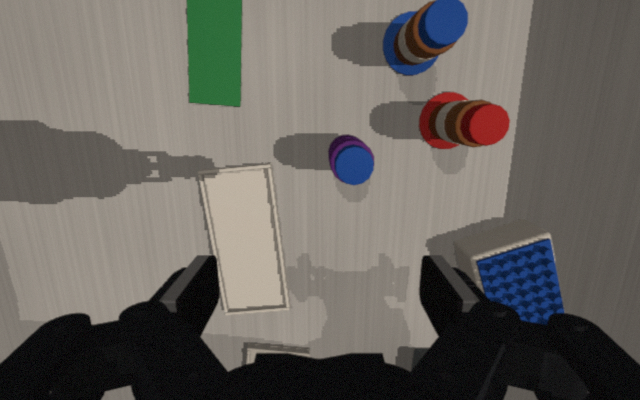

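The move was refused because every row needs a yaw, so the arm hasn't moved and the picture is unchanged from the start.

Call:
apply_moves:
  targets:
    - {"translation":[0.175,-0.3,0],"yaw":0}
    - {"translation":[0.175,-0.3,0],"yaw":0}
    - {"translation":[0.175,-0.3,0],"yaw":0}
    - {"translation":[0.175,-0.3,0],"yaw":0}
    - {"translation":[0.175,-0.3,0],"yaw":0}
  hand: 0
  force: 40

```text
time: 0.62
tool_pos: [621.3, 123.1, 402.4]
ee_rot: [-3.141, -0.005, 0.004]
wrist_force: [0.3, -0.4, -0.4]
opening: 85.7
```

```bash
python3 snap.py 2
```

```text
0.6167 [621.3 123.1 402.4] [-3.1415 -0.005   0.0043] [-0.047 -0.052 -0.049  0.014 -0.012 -0.036]
green (125, 0, 60, 217) 10304.0 [450. 196.   3.] rect [449.2, 182.5, 217.6, 52.6, 85.6]
blue (328, 163, 38, 40) 1095.0 [644. 133.  98.] rect [643.9, 132.2, 31.8, 31.1, -44.2]
blue (258, 275, 35, 38) 988.0 [581.  27.  95.] rect [581.3, 27.3, 39.2, 30.4, 76.5]
blue (314, 139, 53, 45) 597.0 [637. 148.   3.] rect [641.7, 139.6, 57.1, 41.1, 19.8]
orange (311, 0, 44, 95) 2348.0 [634. 240.  25.] rect [634.6, 246.9, 81.3, 27.0, -77.3]
orange (367, 238, 40, 32) 186.5 [679.  69.  78.] rect [683.0, 62.6, 36.6, 24.1, 27.3]
red (372, 243, 37, 39) 1000.5 [685.  60.  98.] rect [684.2, 60.3, 38.0, 30.8, -71.4]
red (351, 207, 49, 41) 519.0 [681.  72.   3.] rect [684.2, 63.2, 56.3, 41.9, 21.6]
```

View pics/w2.png

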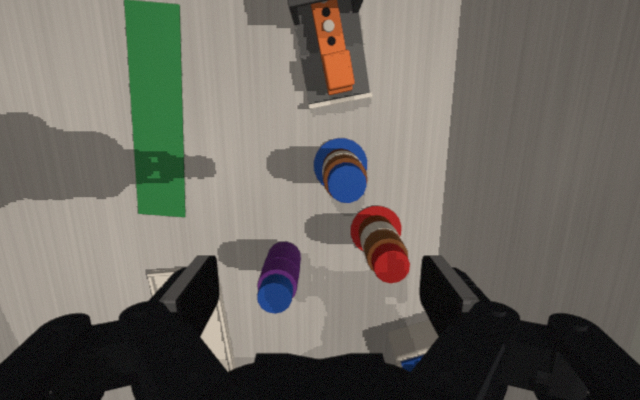

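The wrist view is clear: blue bottle cap (347,183), red cap (391,263), purple decoy (275,293) and the rack block (338,72) behind the white lip (340,100). Now I fit the coasters, the dock and the rack.

```bash
cat > fit.py <<'E'
from workcell import cams
from h import *
from scipy.optimize import least_squares
def coaster(n,im,d,m):
    C=cloud(m,d)
    for k,(lo,hi) in {'blue':((100,120,40),(128,255,255)),'red':((0,150,60),(7,255,255))}.items():
        M=hsv(im,lo,hi)&(d>0)&(abs(C[...,2]-3)<6)&(abs(C[...,0]-670)<70)&(abs(C[...,1]-100)<90)
        cs=blobs(M,100)
        if not cs: continue
        P=ray(m,cs[0][:,0],3)[:,:2]
        f=lambda p,P:np.hypot(*(P-p[:2]).T)-29.5
        h=cv2.convexHull(P.astype(np.float32))[:,0]
        r=least_squares(f,P.mean(0),args=(P,),loss='soft_l1',f_scale=1.0)
        r2=least_squares(f,r.x,args=(P,),loss='cauchy',f_scale=.5)
        q=abs(f(r2.x,P))<1.5
        print(n,'coaster',k,r2.x.round(1),'inl',q.sum(),len(P))
if __name__=="__main__":
    z=np.load("pics/w2.npz"); mw={k:z[k] for k in z.files}; imw=cv2.imread("pics/w2.png")
    S=[("wrist2",imw,z['d'],mw)]
    for n in("scene","side"): S.append((n,cv2.imread(f"pics/{n}0.png"),np.load(f"pics/{n}0d.npy"),cams.camera_model(n)))
    for s in S: coaster(*s)
    for n,im,d,m in S:
        C=cloud(m,d); M=hsv(im,(8,150,60),(22,255,255))&(d>0)&(abs(C[...,0]-640)<50)&(C[...,1]>190)
        T=M&(C[...,2]>46)&(C[...,2]<58); 
        if T.sum()>20:
            print(n,'block top',T.sum(),C[T].mean(0).round(1),np.round(cv2.minAreaRect(C[T][:,:2].astype(np.float32)),1) if 0 else cv2.minAreaRect(C[T][:,:2].astype(np.float32)))
        T=M&(C[...,2]>20)&(C[...,2]<28)
        if T.sum()>20: print(n,'bar',T.sum(),C[T].mean(0).round(1),cv2.minAreaRect(C[T][:,:2].astype(np.float32)))
        T=(d>0)&(C[...,2]>63)&(C[...,2]<74)&(abs(C[...,0]-640)<60)&(C[...,1]>230)&(C[...,1]<420)
        if T.sum()>20: print(n,'bridge',T.sum(),C[T].mean(0).round(1),cv2.minAreaRect(C[T][:,:2].astype(np.float32)))
        T=(d>0)&(C[...,2]>12)&(C[...,2]<22)&(abs(C[...,0]-650)<60)&(C[...,1]>180)&(C[...,1]<260)&hsv(im,(0,0,140),(40,60,255))
        if T.sum()>10: print(n,'lip',T.sum(),C[T].mean(0).round(1),cv2.minAreaRect(C[T][:,:2].astype(np.float32)))
E
python3 fit.py
```

```text
wrist2 coaster blue [644.9 130.9] inl 96 173
wrist2 coaster red [687.4  55.4] inl 91 165
scene coaster blue [643.2 130.7] inl 48 96
scene coaster red [685.7  55. ] inl 45 92
wrist2 block top 971 [637.8 225.1  51.9] ((638.0088500976562, 225.2524871826172), (24.116270065307617, 30.10888671875), 12.281667709350586)
wrist2 bar 1181 [630.  260.8  24.2] ((633.1777954101562, 247.18907165527344), (24.029821395874023, 80.81690979003906), 12.131412506103516)
wrist2 bridge 183 [606.5 273.7  67.1] ((610.9690551757812, 274.4673156738281), (31.590072631835938, 4.740706443786621), 6.189858436584473)
wrist2 lip 252 [642.2 199.9  18. ] ((641.9794311523438, 199.9528350830078), (63.33401870727539, 3.855445146560669), 10.870757102966309)
scene block top 234 [639.8 226.   51.8] ((640.2922973632812, 246.04898071289062), (75.59880828857422, 29.935691833496094), 84.84952545166016)
scene bar 750 [619.1 320.7  24.2] ((621.7645874023438, 299.6950988769531), (25.879892349243164, 189.66983032226562), 12.43472957611084)
scene bridge 1265 [623.9 303.8  68.2] ((622.00390625, 302.8675537109375), (65.63304901123047, 54.959564208984375), 10.558265686035156)
scene lip 72 [643.  199.6  18.4] ((641.4609985351562, 199.31578063964844), (63.926143646240234, 3.9959871768951416), 10.786596298217773)
side block top 86 [639.4 472.2  51.1] ((655.4276733398438, 567.0929565429688), (70.62025451660156, 720.8365478515625), 0.2098759263753891)
side bar 75 [631.8 393.1  23.8] ((648.0166625976562, 561.5039672851562), (718.7896728515625, 69.33023834228516), 89.14139556884766)
side bridge 173 [621.8 291.7  67.6] ((619.609375, 297.60174560546875), (65.3716049194336, 51.727394104003906), 9.225975036621094)
```

Measurements agree across views: dock lip at (642,200), dock axis 100.8°, rack 102.3°, block centre (638.5,225.5). The coasters are at blue (644,131) and red (686.5,55). I go to the blue bottle first.

Call:
apply_moves:
  targets:
    - {"translation":[0.058,-0.022,0],"yaw":0}
    - {"translation":[0.058,-0.022,0.1],"yaw":0}
    - {"translation":[0.058,-0.022,0.2],"yaw":0}
    - {"translation":[0.058,-0.022,0.3],"yaw":0}
    - {"translation":[0.058,-0.022,0.35],"yaw":0}

```text
time: 1.08
tool_pos: [642.1, 129.0, 257.6]
ee_rot: [3.14, 0.002, -0.013]
wrist_force: [-1.0, 0.6, -1.0]
opening: 85.3
```

```bash
python3 -c "
from workcell import readout;s=readout.observe();print(s['time'],s['tool_pos'],s['ee_rot'],s['joint_velocities'].round(2))"
```

```text
1.0833 [642.09508163 128.97463865 257.59980577] [ 3.13988953e+00  2.03899629e-03 -1.27471215e-02] [-0.    0.02 -0.37 -0.4   0.    0.  ]
```

Call:
apply_moves:
  targets:
    - {"translation":[0.006,-0.008,0.05],"yaw":0}
    - {"translation":[0.006,-0.008,0.1],"yaw":0}
    - {"translation":[0.006,-0.008,0.107],"yaw":0}
    - {"translation":[0.006,-0.008,0.107],"yaw":0}

```text
time: 1.42
tool_pos: [643.5, 131.1, 213.9]
ee_rot: [3.139, 0.001, -0.017]
wrist_force: [-0.5, -0.3, 0.3]
opening: 85.5
```

Call:
apply_moves:
  targets:
    - {"translation":[0,0,0],"yaw":0}
    - {"translation":[0,0,0],"yaw":0}
    - {"translation":[0,0,0],"yaw":0}
    - {"translation":[0,0,0],"yaw":0}
    - {"translation":[0,0,0],"yaw":0}
  hand: 1
  force: 40

```text
time: 1.83
tool_pos: [643.8, 131.1, 215.5]
ee_rot: [3.14, 0.0, -0.013]
wrist_force: [0.4, -0.4, 5.2]
opening: 39.4
```

Call:
apply_moves:
  targets:
    - {"translation":[0,0,0],"yaw":0}
    - {"translation":[0,0,0],"yaw":0}
    - {"translation":[0,0,0],"yaw":0}

```text
time: 2.08
tool_pos: [643.9, 131.2, 215.6]
ee_rot: [3.14, 0.001, -0.013]
wrist_force: [0.1, -0.4, 0.9]
opening: 39.4
```

```bash
python3 snap.py 3
```

```text
2.0833 [643.9 131.2 215.6] [ 3.1397e+00  7.0000e-04 -1.2500e-02] [-0.     0.002  0.     0.    -0.    -0.002]
green (0, 88, 39, 232) 4357.5 [466. 119.   3.] rect [472.9, 138.2, 139.6, 23.1, 75.7]
blue (265, 267, 105, 91) 7414.0 [643. 139.  98.] rect [642.2, 140.2, 31.1, 30.4, 7.4]
blue (271, 180, 102, 70) 2555.5 [645. 148.   3.] rect [644.1, 141.0, 58.0, 40.1, 2.4]
orange (264, 0, 80, 95) 5712.5 [639. 221.  52.] rect [639.0, 221.5, 33.2, 23.6, -77.8]
orange (265, 232, 108, 87) 1583.5 [648. 144.  78.] rect [644.1, 142.6, 38.4, 32.5, -2.9]
```

View pics/w3.png

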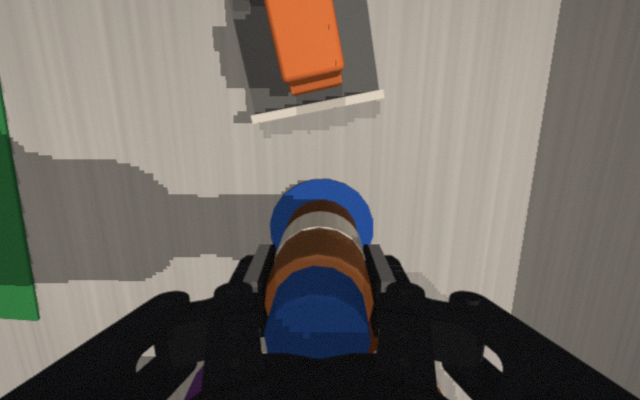

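The blue bottle is gripped: cap at (320,310) between the pads, opening 39.4 mm. Lift and carry.

```bash
cat > go.py <<'E'
import sys
from workcell import readout
from scipy.spatial.transform import Rotation as Ro
import numpy as np
s=readout.observe(); R=Ro.from_rotvec(s['ee_rot']).as_matrix()
p=np.array([float(v) for v in sys.argv[1:4]])
yaw=np.degrees(np.arctan2(R[1,0],R[0,0]))
print('t',round(s['time'],2),'pos',s['tool_pos'].round(1),'toolx yaw',yaw.round(2),'tilt',np.degrees(np.arccos(-R[2,2])).round(2),'open',round(s['opening'],1),'F',s['wrist_force'].round(1))
d=R.T@(p-s['tool_pos']); print('units',(d/400).round(4))
if len(sys.argv)>4: print('yaw units',round(-(float(sys.argv[4])-yaw)/60,4))
E
python3 go.py 482.5 -356 325 0
```

```text
t 2.13 pos [643.9 131.1 215.6] toolx yaw 0.02 tilt 0.47 open 39.2 F [-0.   0.3  1. ]
units [-0.4061  1.2182 -0.268 ]
yaw units 0.0004
```

Call:
apply_moves:
  targets:
    - {"translation":[0,0,-0.08],"yaw":0}
    - {"translation":[0,0,-0.16],"yaw":0}
    - {"translation":[0,0,-0.24],"yaw":0}
    - {"translation":[0,0,-0.3],"yaw":0}
    - {"translation":[0,0,-0.3],"yaw":0}

```text
time: 2.55
tool_pos: [645.2, 131.5, 341.5]
ee_rot: [3.141, 0.001, -0.001]
wrist_force: [0.9, -0.4, 0.4]
opening: 39.2
```

```bash
python3 go.py 482.5 -356 325 0
```

```text
t 2.55 pos [645.2 131.5 341.5] toolx yaw 0.02 tilt 0.05 open 39.2 F [ 0.9 -0.4  0.4]
units [-0.4072  1.2185  0.0421]
yaw units 0.0004
```

Call:
apply_moves:
  targets:
    - {"translation":[-0.02,0.06,0],"yaw":0}
    - {"translation":[-0.05,0.15,0],"yaw":0}
    - {"translation":[-0.08,0.24,0],"yaw":0}
    - {"translation":[-0.11,0.33,0],"yaw":0}
    - {"translation":[-0.14,0.42,0],"yaw":0}

```text
time: 2.97
tool_pos: [588.4, -37.8, 340.5]
ee_rot: [3.141, 0.002, -0.003]
wrist_force: [0.4, -0.4, -1.2]
opening: 39.3
```

Call:
apply_moves:
  targets:
    - {"translation":[-0.04,0.12,0],"yaw":0}
    - {"translation":[-0.07,0.21,0],"yaw":0}
    - {"translation":[-0.1,0.3,0],"yaw":0}
    - {"translation":[-0.13,0.39,0],"yaw":0}
    - {"translation":[-0.16,0.46,0],"yaw":0}

```text
time: 3.38
tool_pos: [523.3, -224.5, 339.7]
ee_rot: [3.141, -0.0, -0.005]
wrist_force: [-0.1, -0.9, -1.4]
opening: 38.7
```

```bash
python3 go.py 482.5 -356 325 0
```

```text
t 3.38 pos [ 523.3 -224.5  339.7] toolx yaw -0.0 tilt 0.18 open 38.7 F [-0.1 -0.9 -1.4]
units [-0.1018  0.3289  0.0373]
yaw units -0.0001
```

Call:
apply_moves:
  targets:
    - {"translation":[-0.03,0.1,0],"yaw":0}
    - {"translation":[-0.06,0.19,0],"yaw":0}
    - {"translation":[-0.09,0.28,0],"yaw":0}
    - {"translation":[-0.102,0.329,0],"yaw":0}
    - {"translation":[-0.102,0.329,0],"yaw":0}

```text
time: 3.8
tool_pos: [480.9, -359.7, 338.4]
ee_rot: [3.141, -0.007, -0.008]
wrist_force: [-0.4, 0.4, -1.5]
opening: 39.2
```

Call:
apply_moves:
  targets:
    - {"translation":[0,0,0],"yaw":0}
    - {"translation":[0,0,0],"yaw":0}

```text
time: 3.97
tool_pos: [480.7, -359.7, 337.3]
ee_rot: [-3.141, 0.008, 0.01]
wrist_force: [0.7, 0.7, -1.8]
opening: 39.1
```

```bash
python3 go.py 482.5 -356 325 0; python3 - <<'E'
from workcell import cams
from h import *
for n in("scene","wrist","side"):
    m=cams.camera_model(n); im,d=cams.camera(n); cv2.imwrite(f"pics/{n}4.png",im); C=cloud(m,d)
    print(n)
    M=(d>0)&(C[...,2]>2)&(C[...,2]<16)&(abs(C[...,0]-487)<75)&(abs(C[...,1]+316)<125)
    P=C[M]; 
    if len(P): print('tray',len(P),cv2.minAreaRect(P[:,:2].astype(np.float32)))
    M=(d>0)&hsv(im,(105,150,60),(125,255,255))&(abs(C[...,0]-487)<75)&(abs(C[...,1]+350)<75)
    P=C[M]; 
    if len(P): print('cap',len(P),np.percentile(P,[2,50,98],axis=0).round(1))
    M=(d>0)&hsv(im,(5,120,20),(20,255,200))&(abs(C[...,0]-487)<75)&(abs(C[...,1]+350)<75)
    P=C[M]; 
    if len(P): print('body',len(P),np.percentile(P,[2,50,98],axis=0).round(1))
E
```

```text
t 3.97 pos [ 480.7 -359.7  337.3] toolx yaw -0.28 tilt 0.35 open 39.1 F [ 0.7  0.7 -1.8]
units [ 0.0046 -0.0092  0.0308]
yaw units -0.0046
scene
tray 1781 ((487.1516418457031, -316.4364929199219), (149.3137664794922, 249.11117553710938), 0.031978726387023926)
cap 118 [[ 468.3 -362.7  203.1]
 [ 483.1 -347.5  215.7]
 [ 493.6 -342.6  221.4]]
body 299 [[ 461.9 -361.7  128.4]
 [ 488.7 -343.6  178.1]
 [ 500.4 -338.6  201.3]]
wrist
tray 17611 ((486.6883544921875, -308.86846923828125), (204.18858337402344, 148.84031677246094), 89.94844055175781)
cap 7470 [[ 466.7 -363.   204.8]
 [ 480.9 -350.7  220. ]
 [ 494.8 -342.7  221.3]]
body 4481 [[ 462.5 -360.2  134.6]
 [ 481.9 -342.8  195.9]
 [ 499.8 -339.   201.3]]
side
tray 2076 ((486.9612121582031, -317.1637268066406), (247.36056518554688, 149.12399291992188), 89.9601058959961)
body 20 [[ 461.4 -377.1  197.3]
 [ 479.6 -372.4  199.9]
 [ 494.7 -364.7  201.3]]
```

View pics/wrist4.png

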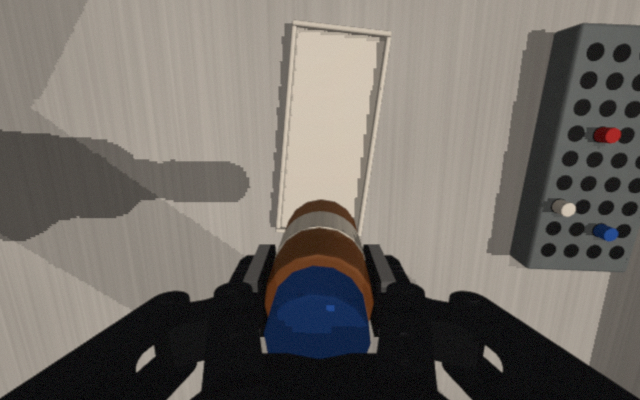

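View pics/side4.png

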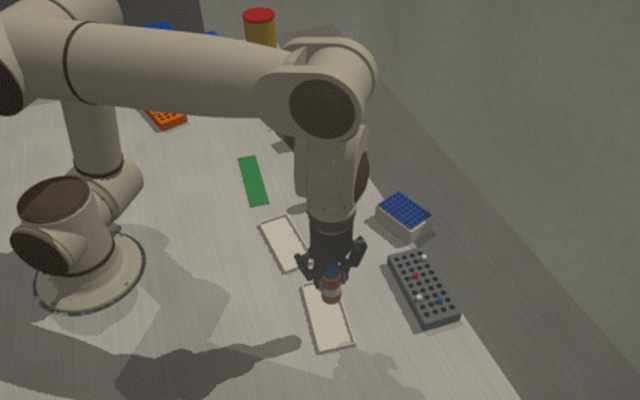

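The side view shows the upright bottle held above the chosen tray at (330,290). The wrist view shows the tray directly under and ahead of it. Lower it now.

Call:
apply_moves:
  targets:
    - {"translation":[0.005,-0.009,0.08],"yaw":-0.005}
    - {"translation":[0.005,-0.009,0.16],"yaw":-0.005}
    - {"translation":[0.005,-0.009,0.22],"yaw":-0.005}
    - {"translation":[0.005,-0.009,0.26],"yaw":-0.005}
    - {"translation":[0.005,-0.009,0.28],"yaw":-0.005}

```text
time: 4.53
tool_pos: [482.6, -353.8, 223.5]
ee_rot: [-3.139, -0.006, 0.012]
wrist_force: [-0.6, 0.1, -1.9]
opening: 39.2
```

```bash
python3 go.py 482.5 -356 216 0
```

```text
t 4.53 pos [ 482.6 -353.8  223.5] toolx yaw 0.21 tilt 0.46 open 39.2 F [-0.6  0.1 -1.9]
units [-0.0001  0.0056  0.0188]
yaw units 0.0036
```

Call:
apply_moves:
  targets:
    - {"translation":[0,0.005,0.006],"yaw":0}
    - {"translation":[0,0.005,0.012],"yaw":0}
    - {"translation":[0,0.005,0.017],"yaw":0}
    - {"translation":[0,0.005,0.017],"yaw":0}

```text
time: 4.87
tool_pos: [482.8, -355.8, 217.5]
ee_rot: [-3.14, -0.006, 0.011]
wrist_force: [-0.9, -0.4, -1.9]
opening: 39.2
```

```bash
python3 go.py 482.5 -356 216 0
```

```text
t 4.87 pos [ 482.8 -355.8  217.5] toolx yaw 0.23 tilt 0.39 open 39.2 F [-0.9 -0.4 -1.9]
units [-0.0008  0.0006  0.0038]
yaw units 0.0039
```

Call:
apply_moves:
  targets:
    - {"translation":[0,0,0.003],"yaw":0}
    - {"translation":[0,0,0.005],"yaw":0}
    - {"translation":[0,0,0.005],"yaw":0}

```text
time: 5.12
tool_pos: [483.1, -356.0, 216.6]
ee_rot: [-3.141, -0.006, 0.008]
wrist_force: [0.6, -0.0, 2.8]
opening: 39.3
```

Call:
apply_moves:
  targets:
    - {"translation":[0,0,0],"yaw":0}
    - {"translation":[0,0,0],"yaw":0}
    - {"translation":[0,0,0],"yaw":0}
    - {"translation":[0,0,0],"yaw":0}
    - {"translation":[0,0,0],"yaw":0}
  hand: 0

```text
time: 5.53
tool_pos: [483.1, -356.0, 216.5]
ee_rot: [-3.141, -0.006, 0.008]
wrist_force: [-0.5, 0.1, -1.1]
opening: 85.4
```

Call:
apply_moves:
  targets:
    - {"translation":[0,0,0],"yaw":0}
    - {"translation":[0,0,-0.04],"yaw":0}
    - {"translation":[0,0,-0.12],"yaw":0}
    - {"translation":[0,0,-0.2],"yaw":0}
    - {"translation":[0,0,-0.3],"yaw":0}

```text
time: 5.95
tool_pos: [483.3, -355.7, 336.1]
ee_rot: [-3.139, -0.006, 0.012]
wrist_force: [0.0, -0.7, 0.9]
opening: 85.6
```

```bash
python3 go.py 686 57 340 0; python3 - <<'E'
from workcell import cams
from h import *
for n in("scene","side"):
    m=cams.camera_model(n); im,d=cams.camera(n); cv2.imwrite(f"pics/{n}5.png",im)
E
```

```text
t 5.95 pos [ 483.3 -355.7  336.1] toolx yaw 0.22 tilt 0.47 open 85.6 F [ 0.  -0.7  0.9]
units [ 0.5106 -1.0299 -0.0113]
yaw units 0.0037
```

View pics/scene5.png

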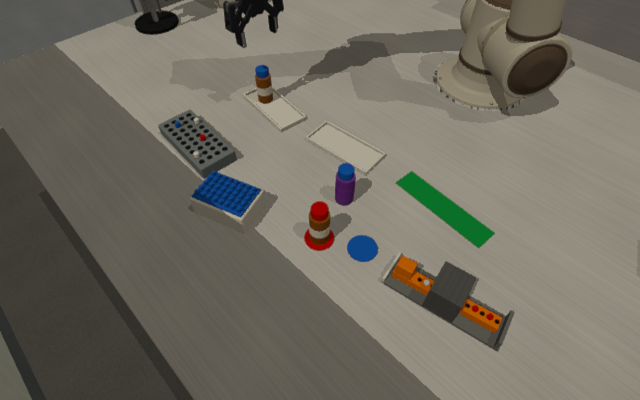

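The blue bottle stands upright in the tray at (264,85). The blue coaster is now bare at (362,248). Next, the red bottle.

Call:
apply_moves:
  targets:
    - {"translation":[0.045,-0.09,0],"yaw":0}
    - {"translation":[0.09,-0.18,0],"yaw":0}
    - {"translation":[0.135,-0.27,0],"yaw":0}
    - {"translation":[0.18,-0.36,0],"yaw":0}
    - {"translation":[0.225,-0.45,0],"yaw":0}

```text
time: 6.47
tool_pos: [574.0, -174.3, 342.6]
ee_rot: [3.136, 0.005, 0.004]
wrist_force: [1.1, -0.1, -0.3]
opening: 85.2
```

Call:
apply_moves:
  targets:
    - {"translation":[0.06,-0.12,0],"yaw":0}
    - {"translation":[0.105,-0.21,0],"yaw":0}
    - {"translation":[0.15,-0.3,0],"yaw":0}
    - {"translation":[0.195,-0.39,0],"yaw":0}
    - {"translation":[0.24,-0.48,0],"yaw":0}

```text
time: 6.88
tool_pos: [666.3, 12.8, 341.6]
ee_rot: [3.136, 0.006, 0.004]
wrist_force: [-0.4, -0.7, 0.3]
opening: 85.3
```

```bash
python3 go.py 686 57 340 0
```

```text
t 6.88 pos [666.3  12.8 341.6] toolx yaw 0.2 tilt 0.34 open 85.3 F [-0.4 -0.7  0.3]
units [ 0.0498 -0.1102  0.0034]
yaw units 0.0034
```

Call:
apply_moves:
  targets:
    - {"translation":[0.05,-0.11,0],"yaw":0}
    - {"translation":[0.05,-0.11,0],"yaw":0}
    - {"translation":[0.05,-0.11,0],"yaw":0}
    - {"translation":[0.05,-0.11,0],"yaw":0}

```text
time: 7.22
tool_pos: [686.1, 57.3, 340.5]
ee_rot: [3.136, 0.008, 0.002]
wrist_force: [1.1, -1.6, 0.0]
opening: 85.4
```

```bash
python3 go.py 686 57 215 0; python3 snap.py 6; python3 - <<'E'
from h import *
from fit import coaster
z=np.load("pics/w6.npz"); m={k:z[k] for k in z.files}; coaster('w6',cv2.imread("pics/w6.png"),z['d'],m)
C=cloud(m,z['d']); im=cv2.imread("pics/w6.png")
T=hsv(im,(0,150,60),(7,255,255))&(abs(C[...,2]-98)<4); print('captop',cv2.minEnclosingCircle(C[T][:,:2].astype(np.float32)),np.median(C[T],0))
E
```

```text
t 7.22 pos [686.1  57.3 340.5] toolx yaw 0.27 tilt 0.34 open 85.4 F [ 1.1 -1.6  0. ]
units [-0.0008 -0.001   0.3138]
yaw units 0.0046
7.2167 [686.1  57.3 340.5] [3.1358e+00 7.5000e-03 2.3000e-03] [-0.034 -0.022 -0.014  0.003 -0.001 -0.002]
green (0, 0, 79, 167) 9959.0 [447. 146.   3.] rect [446.5, 141.1, 135.8, 53.5, 85.7]
blue (237, 63, 67, 70) 3572.0 [645. 132.   3.] rect [644.8, 131.9, 57.5, 57.2, 0.3]
blue (349, 325, 85, 47) 1812.0 [762. -78.  54.] rect [756.0, -89.6, 73.0, 43.5, 19.9]
blue (142, 230, 54, 51) 1798.5 [583.  27.  95.] rect [583.7, 26.6, 41.0, 28.4, 40.5]
orange (291, 177, 53, 39) 355.0 [689.  69.  78.] rect [686.5, 64.4, 37.4, 27.4, -2.2]
red (294, 187, 48, 50) 1809.0 [687.  59.  98.] rect [686.6, 58.5, 33.7, 31.0, -89.8]
red (288, 154, 61, 46) 798.5 [690.  72.   3.] rect [687.4, 63.7, 56.3, 41.1, -3.1]
w6 coaster blue [644.6 131.5] inl 195 196
w6 coaster red [687.   55.3] inl 116 208
captop ((686.3900756835938, 56.62731170654297), 16.316617965698242) [686.2687409   57.27644176  98.00825692]
```

View pics/w6.png

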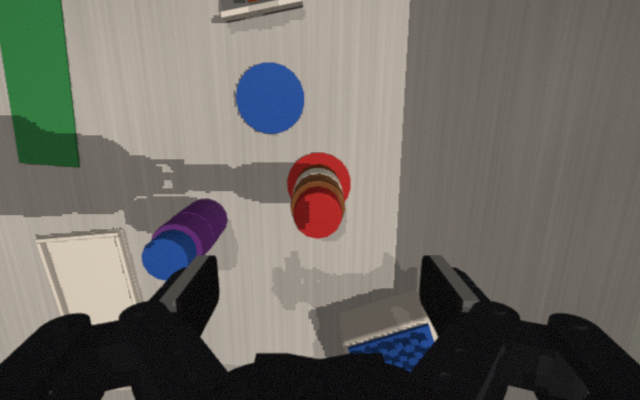

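The red cap (319,212) is right under the tool, measured at (686.4,56.6). The bare blue coaster (270,98) gives (644.6,131.5).

Call:
apply_moves:
  targets:
    - {"translation":[0,0,0.08],"yaw":0}
    - {"translation":[0,0,0.16],"yaw":0}
    - {"translation":[0,0,0.24],"yaw":0}
    - {"translation":[0,0,0.31],"yaw":0}
    - {"translation":[0,0,0.313],"yaw":0}

```text
time: 7.68
tool_pos: [684.1, 53.6, 209.6]
ee_rot: [3.135, 0.002, -0.01]
wrist_force: [-0.5, 0.4, -1.6]
opening: 85.3
```

```bash
python3 go.py 686.3 56.8 215 0
```

```text
t 7.68 pos [684.1  53.6 209.6] toolx yaw 0.07 tilt 0.53 open 85.3 F [-0.5  0.4 -1.6]
units [ 0.0053 -0.008  -0.0135]
yaw units 0.0012
```

Call:
apply_moves:
  targets:
    - {"translation":[0.005,-0.008,-0.014],"yaw":0}
    - {"translation":[0.005,-0.008,-0.014],"yaw":0}
    - {"translation":[0.005,-0.008,-0.014],"yaw":0}

```text
time: 7.93
tool_pos: [686.8, 56.4, 218.1]
ee_rot: [3.135, 0.001, -0.005]
wrist_force: [0.4, 0.3, -0.8]
opening: 85.2
```

Call:
apply_moves:
  targets:
    - {"translation":[0,0,0],"yaw":0}
    - {"translation":[0,0,0],"yaw":0}
    - {"translation":[0,0,0],"yaw":0}
    - {"translation":[0,0,0],"yaw":0}
    - {"translation":[0,0,0],"yaw":0}
  hand: 1
  force: 40

```text
time: 8.35
tool_pos: [686.8, 56.5, 219.1]
ee_rot: [3.135, 0.001, -0.003]
wrist_force: [-1.2, -0.5, 5.4]
opening: 38.5
```

Call:
apply_moves:
  targets:
    - {"translation":[0,0,0],"yaw":0}
    - {"translation":[0,0,0],"yaw":0}
    - {"translation":[0,0,0],"yaw":0}

```text
time: 8.6
tool_pos: [686.9, 56.5, 219.1]
ee_rot: [3.135, 0.001, -0.003]
wrist_force: [-0.5, -0.1, 2.1]
opening: 39.1
```

```bash
python3 go.py 491.5 -276 340 0
```

```text
t 8.6 pos [686.9  56.5 219.1] toolx yaw 0.04 tilt 0.38 open 39.1 F [-0.5 -0.1  2.1]
units [-0.4896  0.8328 -0.296 ]
yaw units 0.0007
```

Call:
apply_moves:
  targets:
    - {"translation":[0,0,-0.08],"yaw":0}
    - {"translation":[0,0,-0.16],"yaw":0}
    - {"translation":[0,0,-0.24],"yaw":0}
    - {"translation":[0,0,-0.3],"yaw":0}
    - {"translation":[0,0.02,-0.32],"yaw":0}

```text
time: 9.02
tool_pos: [687.3, 50.2, 351.5]
ee_rot: [3.136, 0.003, 0.005]
wrist_force: [0.3, -0.6, -1.5]
opening: 38.8
```

Call:
apply_moves:
  targets:
    - {"translation":[-0.03,0.05,0],"yaw":0}
    - {"translation":[-0.08,0.13,0],"yaw":0}
    - {"translation":[-0.13,0.21,0],"yaw":0}
    - {"translation":[-0.18,0.3,0],"yaw":0}
    - {"translation":[-0.22,0.38,0],"yaw":0}

```text
time: 9.43
tool_pos: [598.0, -103.9, 350.4]
ee_rot: [3.136, 0.003, 0.002]
wrist_force: [0.1, -1.2, -0.3]
opening: 38.8
```

```bash
python3 go.py 491.5 -276 340 0
```

```text
t 9.43 pos [ 598.  -103.9  350.4] toolx yaw 0.13 tilt 0.32 open 38.8 F [ 0.1 -1.2 -0.3]
units [-0.2671  0.4295  0.028 ]
yaw units 0.0021
```

Call:
apply_moves:
  targets:
    - {"translation":[-0.06,0.1,0],"yaw":0}
    - {"translation":[-0.11,0.18,0],"yaw":0}
    - {"translation":[-0.16,0.26,0],"yaw":0}
    - {"translation":[-0.21,0.34,0],"yaw":0}
    - {"translation":[-0.25,0.4,0],"yaw":0}

```text
time: 9.85
tool_pos: [496.3, -266.6, 349.7]
ee_rot: [3.136, 0.001, -0.001]
wrist_force: [0.3, -0.5, -1.3]
opening: 38.7
```

Call:
apply_moves:
  targets:
    - {"translation":[-0.015,0.025,0],"yaw":0}
    - {"translation":[-0.015,0.025,0],"yaw":0}
    - {"translation":[-0.015,0.025,0],"yaw":0}

```text
time: 10.1
tool_pos: [489.6, -277.5, 348.4]
ee_rot: [3.137, -0.002, -0.003]
wrist_force: [-0.0, 0.1, -0.8]
opening: 39.2
```

```bash
python3 go.py 491.5 -276 228 0; python3 - <<'E'
from workcell import cams
from h import *
for n in("scene","side"):
    m=cams.camera_model(n); im,d=cams.camera(n); cv2.imwrite(f"pics/{n}7.png",im); C=cloud(m,d)
    for k,(lo,hi) in {'bluecap':((105,150,40),(125,255,255)),'redcap':((0,170,50),(6,255,255))}.items():
        M=(d>0)&hsv(im,lo,hi)&(abs(C[...,0]-487)<75)&(abs(C[...,1]+320)<125)&(C[...,2]>60)
        P=C[M]
        if len(P)>5: 
            top=P[P[:,2]>np.percentile(P[:,2],98)-4]
            print(n,k,len(P),'top z',np.percentile(P[:,2],98).round(1),cv2.minEnclosingCircle(top[:,:2].astype(np.float32)))
E
```

```text
t 10.1 pos [ 489.6 -277.5  348.4] toolx yaw -0.07 tilt 0.28 open 39.2 F [-0.   0.1 -0.8]
units [ 0.0053 -0.005   0.3009]
yaw units -0.0012
scene bluecap 127 top z 101.3 ((486.03509521484375, -352.2275695800781), 15.034401893615723)
scene redcap 147 top z 229.6 ((491.4759521484375, -272.995361328125), 16.94453239440918)
```

View pics/scene7.png

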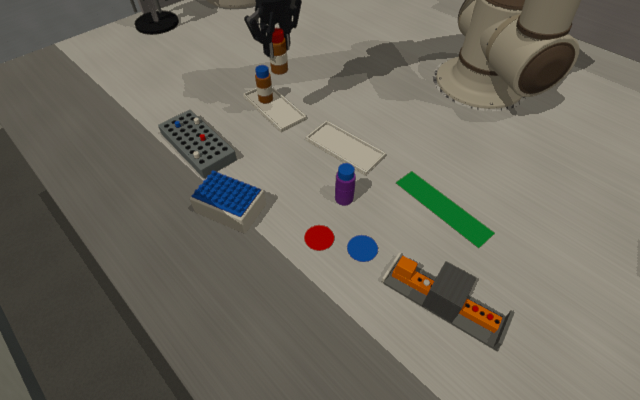

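The red bottle hangs above the tray at (278,55), with the blue one standing at (264,85). Descend.

Call:
apply_moves:
  targets:
    - {"translation":[0.005,-0.003,0.08],"yaw":0}
    - {"translation":[0.005,-0.003,0.16],"yaw":0}
    - {"translation":[0.005,-0.003,0.23],"yaw":0}
    - {"translation":[0.005,-0.003,0.28],"yaw":0}
    - {"translation":[0.005,-0.003,0.29],"yaw":0}

```text
time: 10.62
tool_pos: [491.9, -274.0, 228.4]
ee_rot: [3.14, 0.005, -0.011]
wrist_force: [0.2, 0.7, -1.9]
opening: 39.0
```

```bash
python3 go.py 491.5 -276 220 0
```

```text
t 10.62 pos [ 491.9 -274.   228.4] toolx yaw 0.17 tilt 0.4 open 39.0 F [ 0.2  0.7 -1.9]
units [-0.0009  0.005   0.021 ]
yaw units 0.0028
```

Call:
apply_moves:
  targets:
    - {"translation":[0,0.005,0.007],"yaw":0}
    - {"translation":[0,0.005,0.014],"yaw":0}
    - {"translation":[0,0.005,0.02],"yaw":0}
    - {"translation":[0,0.005,0.022],"yaw":0}
    - {"translation":[0,0.005,0.022],"yaw":0}

```text
time: 11.03
tool_pos: [492.2, -276.1, 220.5]
ee_rot: [3.139, 0.005, -0.009]
wrist_force: [0.4, 0.6, -1.9]
opening: 39.3
```

Call:
apply_moves:
  targets:
    - {"translation":[0,0,0.003],"yaw":0}
    - {"translation":[0,0,0.005],"yaw":0}
    - {"translation":[0,0,0.005],"yaw":0}

```text
time: 11.28
tool_pos: [492.3, -276.3, 220.1]
ee_rot: [3.138, 0.004, -0.006]
wrist_force: [-1.7, 1.1, 7.0]
opening: 38.9
```

Call:
apply_moves:
  targets:
    - {"translation":[0,0,0],"yaw":0}
    - {"translation":[0,0,0],"yaw":0}
    - {"translation":[0,0,0],"yaw":0}
    - {"translation":[0,0,0],"yaw":0}
    - {"translation":[0,0,0],"yaw":0}
  hand: 0

```text
time: 11.7
tool_pos: [492.3, -276.3, 220.0]
ee_rot: [3.139, 0.004, -0.006]
wrist_force: [0.3, -0.9, 0.1]
opening: 85.3
```

Call:
apply_moves:
  targets:
    - {"translation":[0,0,0],"yaw":0}
    - {"translation":[0,0,-0.04],"yaw":0}
    - {"translation":[0,0,-0.12],"yaw":0}
    - {"translation":[0,0,-0.2],"yaw":0}
    - {"translation":[0,0,-0.3],"yaw":0}

```text
time: 12.12
tool_pos: [492.3, -275.7, 339.6]
ee_rot: [3.14, 0.004, -0.011]
wrist_force: [0.8, 0.5, 0.4]
opening: 85.4
```

```bash
python3 go.py 638.5 225.5 340 12; python3 snap.py 8;python3 - <<'E'
from workcell import cams
from h import *
z=np.load("pics/w8.npz"); mw={k:z[k] for k in z.files}
S=[('w8',mw,cv2.imread("pics/w8.png"),z['d'])]
m=cams.camera_model("side");im,d=cams.camera("side");S.append(("side",m,im,d)); cv2.imwrite("pics/side8.png",im)
for n,m,im,d in S:
    C=cloud(m,d)
    for k,(lo,hi) in {'bluecap':((105,150,40),(125,255,255)),'redcap':((0,170,50),(6,255,255))}.items():
        M=(d>0)&hsv(im,lo,hi)&(abs(C[...,0]-487)<75)&(abs(C[...,1]+320)<125)&(C[...,2]>60)
        P=C[M]
        if len(P)>5: 
            top=P[P[:,2]>np.percentile(P[:,2],98)-4]
            print(n,k,len(P),'top z',np.percentile(P[:,2],98).round(1),cv2.minEnclosingCircle(top[:,:2].astype(np.float32)))
E
```

```text
t 12.12 pos [ 492.3 -275.7  339.6] toolx yaw 0.16 tilt 0.4 open 85.4 F [0.8 0.5 0.4]
units [ 0.3689 -1.2519 -0.0053]
yaw units -0.1973
12.1167 [ 492.3 -275.7  339.6] [ 3.1401  0.0044 -0.0107] [ 0.004 -0.003  0.965  0.944  0.     0.004]
blue (287, 290, 44, 50) 1496.0 [ 486. -352.   99.] rect [486.5, -351.6, 38.8, 31.6, 52.1]
orange (293, 181, 53, 33) 305.5 [ 492. -263.   79.] rect [491.6, -268.2, 37.0, 23.3, 0.3]
orange (285, 284, 49, 29) 242.0 [ 486. -342.   79.] rect [484.8, -347.6, 37.4, 23.0, -3.8]
red (295, 187, 48, 52) 1748.5 [ 492. -274.   99.] rect [492.1, -274.4, 33.0, 31.0, 42.0]
w8 bluecap 1737 top z 100.1 ((484.26214599609375, -354.60845947265625), 16.26576805114746)
w8 redcap 1922 top z 100.3 ((491.1166687011719, -275.56512451171875), 16.128007888793945)
side redcap 35 top z 101.9 ((488.1812438964844, -276.67059326171875), 13.333244323730469)
```

View pics/side8.png

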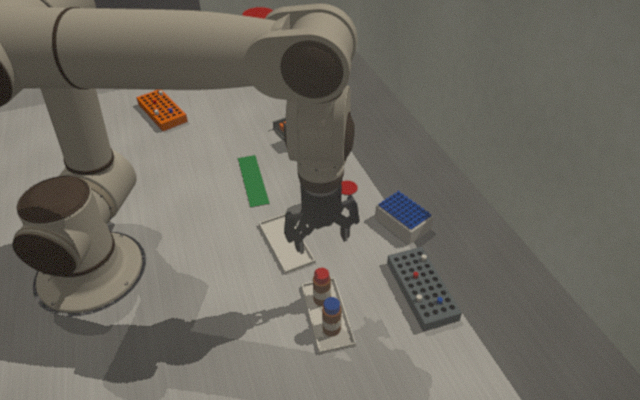

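View pics/w8.png

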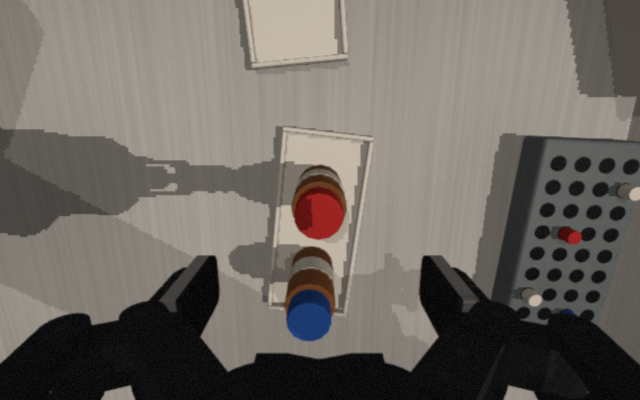

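Both bottles stand upright in the right-hand tray (wrist view: red (320,215), blue (309,315)). On to the rack block.

Call:
apply_moves:
  targets:
    - {"translation":[0.029,-0.1,0],"yaw":-0.05}
    - {"translation":[0.058,-0.2,0],"yaw":-0.1}
    - {"translation":[0.087,-0.3,0],"yaw":-0.15}
    - {"translation":[0.116,-0.4,0],"yaw":-0.2}
    - {"translation":[0.145,-0.5,0],"yaw":-0.2}

```text
time: 12.63
tool_pos: [550.8, -74.5, 345.2]
ee_rot: [3.115, 0.336, 0.005]
wrist_force: [-0.2, 0.1, -0.7]
opening: 85.6
```

```bash
python3 go.py 638.5 225.5 340 12.2
```

```text
t 12.63 pos [550.8 -74.5 345.2] toolx yaw 12.32 tilt 0.5 open 85.6 F [-0.2  0.1 -0.7]
units [ 0.3741 -0.6862  0.0082]
yaw units 0.002
```

Call:
apply_moves:
  targets:
    - {"translation":[0.065,-0.12,0],"yaw":0}
    - {"translation":[0.114,-0.21,0],"yaw":0}
    - {"translation":[0.163,-0.3,0],"yaw":0}
    - {"translation":[0.212,-0.39,0],"yaw":0}
    - {"translation":[0.262,-0.48,0],"yaw":0}

```text
time: 13.05
tool_pos: [608.9, 125.9, 343.6]
ee_rot: [3.115, 0.336, 0.005]
wrist_force: [0.3, -1.4, -1.4]
opening: 85.4
```

```bash
python3 go.py 638.5 225.5 320 12.2
```

```text
t 13.05 pos [608.9 125.9 343.6] toolx yaw 12.33 tilt 0.5 open 85.4 F [ 0.3 -1.4 -1.4]
units [ 0.1253 -0.2279  0.0574]
yaw units 0.0021
```

Call:
apply_moves:
  targets:
    - {"translation":[0.06,-0.12,0],"yaw":0}
    - {"translation":[0.11,-0.2,0.03],"yaw":0}
    - {"translation":[0.125,-0.228,0.057],"yaw":0}
    - {"translation":[0.125,-0.228,0.057],"yaw":0}
    - {"translation":[0.125,-0.228,0.057],"yaw":0}

```text
time: 13.47
tool_pos: [638.3, 227.0, 317.9]
ee_rot: [3.114, 0.34, 0.001]
wrist_force: [-0.3, -0.2, -0.2]
opening: 85.6
```

```bash
python3 snap.py 9; python3 go.py 638.5 225.5 190 12.2; python3 - <<'E'
from h import *
z=np.load("pics/w9.npz"); m={k:z[k] for k in z.files}; im=cv2.imread("pics/w9.png"); C=cloud(m,z['d'])
M=hsv(im,(8,120,40),(22,255,255))
for lo,hi in((46,58),(20,28)):
    T=M&(C[...,2]>lo)&(C[...,2]<hi); print(T.sum(),cv2.minAreaRect(C[T][:,:2].astype(np.float32)),np.median(C[T],0))
E
```

```text
13.4667 [638.3 227.  317.9] [3.1142e+00 3.3990e-01 6.0000e-04] [-0.037 -0.042  0.002  0.013 -0.004 -0.009]
green (53, 50, 91, 254) 14967.5 [450. 199.   3.] rect [449.3, 182.7, 217.8, 53.2, 85.6]
blue (272, 256, 62, 56) 2606.5 [644. 133.   3.] rect [644.3, 132.3, 57.7, 57.3, -77.5]
orange (301, 133, 33, 91) 2735.5 [636. 239.  47.] rect [634.3, 242.2, 66.5, 24.0, -77.5]
orange (301, 0, 35, 40) 1173.0 [611. 349.  24.] rect [611.4, 349.4, 24.7, 23.8, -78.4]
red (301, 333, 56, 26) 919.5 [682.  71.   3.] rect [681.5, 70.7, 54.8, 27.5, 24.8]
red (311, 8, 15, 17) 165.0 [611. 351.  29.] rect [611.0, 350.6, 9.8, 9.2, -29.7]
t 13.52 pos [638.3 225.8 319.2] toolx yaw 12.37 tilt 0.5 open 85.6 F [-0.3 -1.   0.2]
units [ 1.00e-04 -2.00e-03  3.23e-01]
yaw units 0.0029
1325 ((637.954833984375, 225.67410278320312), (23.62832260131836, 29.714920043945312), 12.780290603637695) [637.88047867 226.46399869  51.93404952]
2210 ((621.7373657226562, 299.65155029296875), (23.853759765625, 126.81893157958984), 12.31421947479248) [621.52200539 271.85083079  24.12139522]
```

View pics/w9.png

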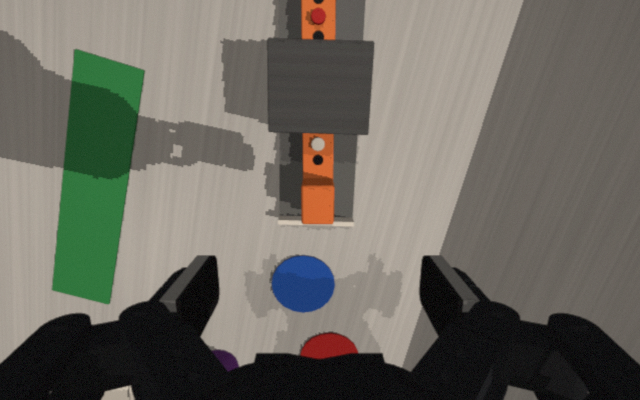

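Tool and block are lined up: block top at (318,200), measured (638,225.7), 12.4°. The mat's centre comes out at (449,182.5), 85.6°. Descend.

Call:
apply_moves:
  targets:
    - {"translation":[0,0,0.08],"yaw":0}
    - {"translation":[0,0,0.16],"yaw":0}
    - {"translation":[0,0,0.24],"yaw":0}
    - {"translation":[0,0,0.29],"yaw":0}
    - {"translation":[0,0,0.29],"yaw":0}

```text
time: 13.93
tool_pos: [637.3, 222.9, 198.8]
ee_rot: [3.113, 0.335, -0.007]
wrist_force: [-0.3, -1.0, -1.0]
opening: 85.6
```

```bash
python3 go.py 638.2 225.5 190 12.3
```

```text
t 13.93 pos [637.3 222.9 198.8] toolx yaw 12.28 tilt 0.64 open 85.6 F [-0.3 -1.  -1. ]
units [ 0.0036 -0.0062  0.0218]
yaw units -0.0004
```

Call:
apply_moves:
  targets:
    - {"translation":[0.003,-0.006,0.02],"yaw":0}
    - {"translation":[0.003,-0.006,0.02],"yaw":0}
    - {"translation":[0.003,-0.006,0.02],"yaw":0}

```text
time: 14.18
tool_pos: [638.3, 225.1, 192.1]
ee_rot: [3.114, 0.334, -0.005]
wrist_force: [0.3, 0.3, 0.5]
opening: 85.5
```

Call:
apply_moves:
  targets:
    - {"translation":[0,0,0],"yaw":0}
    - {"translation":[0,0,0],"yaw":0}
    - {"translation":[0,0,0],"yaw":0}
    - {"translation":[0,0,0],"yaw":0}
    - {"translation":[0,0,0],"yaw":0}
  hand: 1
  force: 80

```text
time: 14.6
tool_pos: [638.4, 225.1, 192.4]
ee_rot: [3.114, 0.334, -0.004]
wrist_force: [0.4, -0.3, 0.2]
opening: 25.5
```

Call:
apply_moves:
  targets:
    - {"translation":[0,0,0],"yaw":0}
    - {"translation":[0,0,0],"yaw":0}
    - {"translation":[0,0,0],"yaw":0}

```text
time: 14.85
tool_pos: [638.4, 225.2, 192.6]
ee_rot: [3.114, 0.334, -0.004]
wrist_force: [0.0, -0.6, 2.2]
opening: 22.9
```

```bash
python3 go.py 638.2 225.5 208 12.3; python3 snap.py 10
```

```text
t 14.85 pos [638.4 225.2 192.6] toolx yaw 12.25 tilt 0.58 open 22.9 F [ 0.  -0.6  2.2]
units [-0.0005 -0.0006 -0.0385]
yaw units -0.0008
14.85 [638.4 225.2 192.6] [ 3.1139  0.3343 -0.0037] [-0.001 -0.    -0.    -0.001  0.001 -0.   ]
blue (280, 347, 47, 12) 287.0 [642. 160.   3.] rect [644.0, 159.5, 26.2, 5.8, 1.5]
orange (286, 160, 67, 170) 9261.5 [636. 238.  49.] rect [635.3, 241.7, 65.7, 24.2, -77.6]
```

View pics/w10.png

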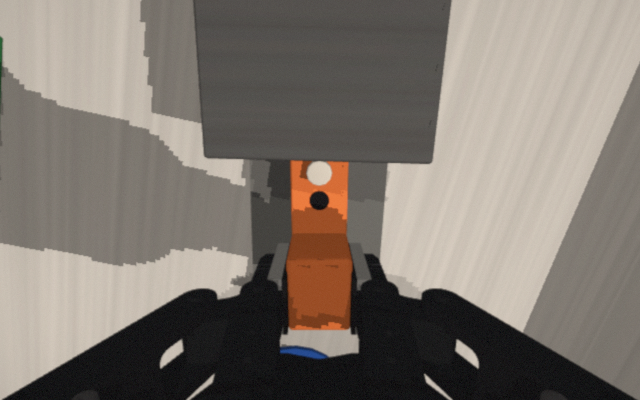

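The block (320,285) is gripped, opening 22.9 mm. I lift it 18 mm.

Call:
apply_moves:
  targets:
    - {"translation":[0,0,-0.012],"yaw":0}
    - {"translation":[0,0,-0.024],"yaw":0}
    - {"translation":[0,0,-0.036],"yaw":0}
    - {"translation":[0,0,-0.045],"yaw":0}
    - {"translation":[0,0,-0.045],"yaw":0}

```text
time: 15.32
tool_pos: [638.7, 225.5, 211.9]
ee_rot: [3.114, 0.334, -0.001]
wrist_force: [-0.3, -0.3, -1.2]
opening: 22.9
```

```bash
python3 go.py 664.4 88.7 208 12.3; python3 - <<'E'
from workcell import cams
from h import *
for n in("wrist","scene"):
    m=cams.camera_model(n); im,d=cams.camera(n); C=cloud(m,d); cv2.imwrite(f"pics/{n}11.png",im)
    M=hsv(im,(6,120,40),(22,255,255))&(d>0)&(C[...,1]>190)&(C[...,1]<420)&(abs(C[...,0]-630)<60)
    a=np.radians(100.8); s=(C[...,0]-641.8)*np.cos(a)+(C[...,1]-199.7)*np.sin(a)
    for q in range(0,210,15):
        T=M&(s>q)&(s<q+15)
        if T.sum()>10: print(n,q,T.sum(),np.percentile(C[T][:,2],[50,95]).round(1))
E
```

```text
t 15.32 pos [638.7 225.5 211.9] toolx yaw 12.25 tilt 0.54 open 22.9 F [-0.3 -0.3 -1.2]
units [-0.0097  0.3477  0.013 ]
yaw units -0.0008
wrist 0 444 [71.3 72.1]
wrist 15 2283 [71.4 72.4]
wrist 30 3972 [68.6 72. ]
wrist 45 1679 [43.4 44.4]
wrist 60 1530 [43.4 44.4]
scene 30 138 [44.3 86.1]
scene 45 149 [42.5 44.8]
scene 60 123 [42.4 44.9]
scene 75 29 [42.9 67.9]
scene 135 172 [42.5 44.8]
scene 150 158 [42.2 45.6]
scene 165 166 [42.6 44.6]
scene 180 168 [42.4 44.8]
scene 195 40 [41.4 44.2]
```

The rack hangs level, with the bar top at 43 mm all along its length. I draw it out.

Call:
apply_moves:
  targets:
    - {"translation":[-0.001,0.03,0],"yaw":0}
    - {"translation":[-0.002,0.08,0],"yaw":0}
    - {"translation":[-0.004,0.14,0],"yaw":0}
    - {"translation":[-0.006,0.2,0],"yaw":0}
    - {"translation":[-0.007,0.26,0],"yaw":0}

```text
time: 15.83
tool_pos: [657.8, 121.5, 211.5]
ee_rot: [3.114, 0.335, -0.004]
wrist_force: [-0.2, -0.5, -1.3]
opening: 23.2
```

```bash
python3 go.py 665.5 83 212 12.3
```

```text
t 15.83 pos [657.8 121.5 211.5] toolx yaw 12.27 tilt 0.59 open 23.2 F [-0.2 -0.5 -1.3]
units [-0.0017  0.0981 -0.0004]
yaw units -0.0006
```

Call:
apply_moves:
  targets:
    - {"translation":[-0.001,0.05,0],"yaw":0}
    - {"translation":[-0.002,0.09,0],"yaw":0}
    - {"translation":[-0.002,0.105,0],"yaw":0}
    - {"translation":[-0.002,0.105,0],"yaw":0}

```text
time: 16.17
tool_pos: [666.2, 78.8, 211.7]
ee_rot: [3.114, 0.332, -0.004]
wrist_force: [0.2, -0.7, -1.6]
opening: 22.5
```

```bash
python3 go.py 443.2 105.9 260 -4.4; python3 - <<'E'
from workcell import cams
from h import *
m=cams.camera_model("scene"); im,d=cams.camera("scene"); cv2.imwrite("pics/scene12.png",im)
E
```

```text
t 16.17 pos [666.2  78.8 211.7] toolx yaw 12.15 tilt 0.6 open 22.5 F [ 0.2 -0.7 -1.6]
units [-0.5311 -0.1825 -0.1204]
yaw units 0.2759
```

View pics/scene12.png

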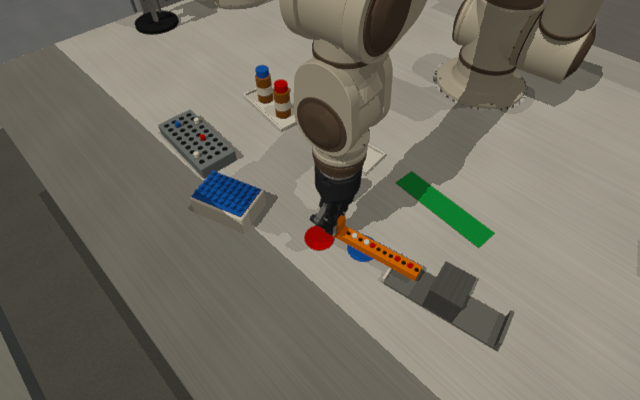

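The rack is fully clear of the bridge and level (scene 340,232 to 420,272), and the bottles are still in the tray. I raise it and swing it over the mat.

Call:
apply_moves:
  targets:
    - {"translation":[0,0,-0.06],"yaw":0}
    - {"translation":[0,0,-0.13],"yaw":0}
    - {"translation":[0,0,-0.2],"yaw":0}
    - {"translation":[-0.05,-0.017,-0.22],"yaw":0.03}
    - {"translation":[-0.12,-0.04,-0.22],"yaw":0.07}

```text
time: 16.63
tool_pos: [616.8, 87.6, 302.5]
ee_rot: [3.125, 0.218, 0.004]
wrist_force: [0.5, 0.1, -0.9]
opening: 23.0
```

```bash
python3 go.py 443.2 105.9 290 -4.4
```

```text
t 16.63 pos [616.8  87.6 302.5] toolx yaw 8.0 tilt 0.55 open 23.0 F [ 0.5  0.1 -0.9]
units [-0.4235 -0.106   0.0295]
yaw units 0.2066
```

Call:
apply_moves:
  targets:
    - {"translation":[-0.08,-0.02,0],"yaw":0.05}
    - {"translation":[-0.16,-0.04,0],"yaw":0.1}
    - {"translation":[-0.24,-0.06,0],"yaw":0.15}
    - {"translation":[-0.32,-0.08,0],"yaw":0.2}
    - {"translation":[-0.38,-0.095,0],"yaw":0.207}

```text
time: 17.05
tool_pos: [458.4, 105.2, 301.8]
ee_rot: [3.131, -0.123, 0.005]
wrist_force: [0.3, 0.0, -0.6]
opening: 22.8
```

```bash
python3 go.py 443.2 105.9 260 -4.4
```

```text
t 17.05 pos [458.4 105.2 301.8] toolx yaw -4.5 tilt 0.52 open 22.8 F [ 0.3  0.  -0.6]
units [-0.0385  0.0004  0.1044]
yaw units -0.0017
```

Call:
apply_moves:
  targets:
    - {"translation":[-0.038,0,0.04],"yaw":0}
    - {"translation":[-0.038,0,0.1],"yaw":0}
    - {"translation":[-0.038,0,0.104],"yaw":0}
    - {"translation":[-0.038,0,0.104],"yaw":0}
    - {"translation":[-0.038,0,0.104],"yaw":0}

```text
time: 17.47
tool_pos: [443.7, 106.6, 261.0]
ee_rot: [3.131, -0.122, 0.006]
wrist_force: [-0.2, 1.1, -0.8]
opening: 23.1
```

```bash
python3 go.py 443.2 105.9 200 -4.4; cat > rk.py <<'E'
import sys
from workcell import cams
from h import *
tag=sys.argv[1]
for n in("wrist","scene"):
    m=cams.camera_model(n); im,d=cams.camera(n); C=cloud(m,d); cv2.imwrite(f"pics/{n}{tag}.png",im)
    M=hsv(im,(6,120,40),(22,255,255))&(d>0)&(abs(C[...,0]-449)<50)&(abs(C[...,1]-182)<140)
    B=M
    if B.sum()<50: continue
    P=C[B]; z0=np.percentile(P[(P[:,1]>150)][:,2],60); T=P[abs(P[:,2]-z0)<6]
    print(n,'bar',len(T),cv2.minAreaRect(T[:,:2].astype(np.float32)),'z near/far',[np.median(T[(T[:,1]>a)&(T[:,1]<a+25)][:,2]).round(1) for a in (140,170,200,230,255)])
    for c in blobs(hsv(im,(45,120,40),(80,255,255)),800)[:1]: print(n,'mat',rect(m,c,3))
E
python3 rk.py 13
```

```text
t 17.47 pos [443.7 106.6 261. ] toolx yaw -4.45 tilt 0.52 open 23.1 F [-0.2  1.1 -0.8]
units [-0.0019  0.0006  0.1526]
yaw units -0.0009
wrist bar 11328 ((449.7125244140625, 163.47372436523438), (94.97944641113281, 24.74311637878418), 86.23094940185547) z near/far [np.float64(92.7), np.float64(92.8), np.float64(92.8), np.float64(nan), np.float64(nan)]
wrist mat [425.0, 159.0, 155.3, 9.6, 85.7]
scene bar 893 ((452.8037109375, 187.83148193359375), (181.44012451171875, 33.97079086303711), 88.7551498413086) z near/far [np.float64(92.9), np.float64(93.2), np.float64(93.1), np.float64(93.1), np.float64(93.4)]
scene mat [448.5, 182.3, 218.1, 53.1, 85.6]
  return _methods._mean(a, axis=axis, dtype=dtype,
  ret = ret.dtype.type(ret / rcount)
```

View pics/scene13.png

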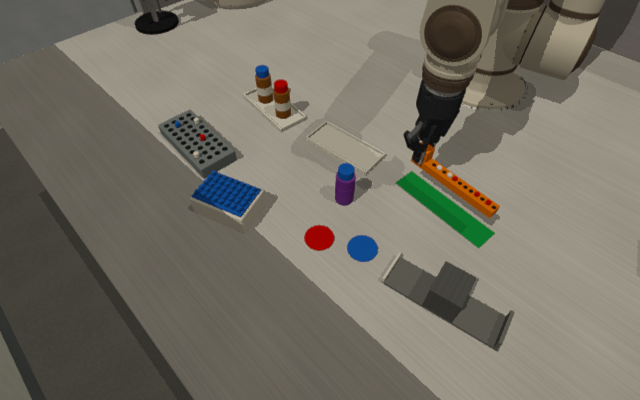

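View pics/wrist13.png

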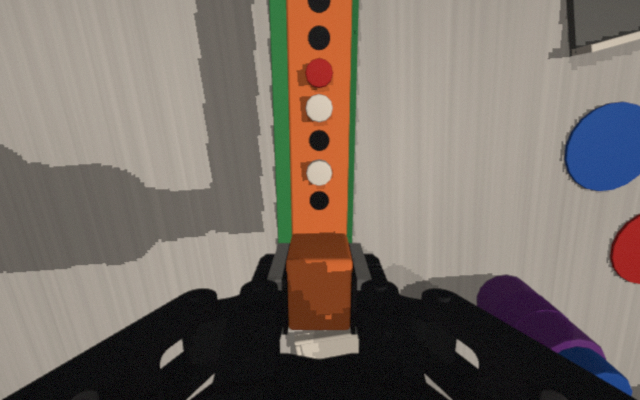

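The rack is level over the mat, within about 2 mm and 0.6° of its line. Lower it.

Call:
apply_moves:
  targets:
    - {"translation":[-0.004,0,0.06],"yaw":0}
    - {"translation":[-0.004,0,0.12],"yaw":0}
    - {"translation":[-0.004,0,0.15],"yaw":0}
    - {"translation":[-0.004,0,0.16],"yaw":0}
    - {"translation":[-0.004,0,0.16],"yaw":0}

```text
time: 17.98
tool_pos: [442.8, 105.9, 197.0]
ee_rot: [3.131, -0.123, 0.005]
wrist_force: [0.1, 0.1, -1.4]
opening: 22.9
```

```bash
python3 go.py 442 105.9 189.5 -4.4
```

```text
t 17.98 pos [442.8 105.9 197. ] toolx yaw -4.5 tilt 0.52 open 22.9 F [ 0.1  0.1 -1.4]
units [-0.0021 -0.      0.0187]
yaw units -0.0016
```

Call:
apply_moves:
  targets:
    - {"translation":[-0.001,0,0.007],"yaw":0}
    - {"translation":[-0.001,0,0.013],"yaw":0}
    - {"translation":[-0.001,0,0.019],"yaw":0}
    - {"translation":[-0.001,0,0.02],"yaw":0}
    - {"translation":[-0.001,0,0.02],"yaw":0}

```text
time: 18.4
tool_pos: [442.7, 105.9, 189.5]
ee_rot: [3.131, -0.123, 0.007]
wrist_force: [0.7, -0.1, 0.4]
opening: 23.1
```

```bash
python3 go.py 442 105.9 189 -4.4; python3 rk.py 14 2>/dev/null
```

```text
t 18.4 pos [442.7 105.9 189.5] toolx yaw -4.5 tilt 0.53 open 23.1 F [ 0.7 -0.1  0.4]
units [-0.0017  0.0001  0.0013]
yaw units -0.0017
wrist bar 11400 ((448.67694091796875, 162.56185913085938), (95.72783660888672, 24.98842430114746), 86.19520568847656) z near/far [np.float64(21.2), np.float64(21.3), np.float64(21.3), np.float64(nan), np.float64(nan)]
wrist mat [427.4, 159.7, 113.3, 14.7, 85.6]
scene bar 780 ((452.344482421875, 187.22421264648438), (180.96881103515625, 35.44252395629883), 89.50589752197266) z near/far [np.float64(21.2), np.float64(21.6), np.float64(21.3), np.float64(21.7), np.float64(21.2)]
```

The bar top is at 21.2 mm, so the rack is resting on the mat. Release and rise.

Call:
apply_moves:
  targets:
    - {"translation":[0,0,0],"yaw":0}
    - {"translation":[0,0,0],"yaw":0}
    - {"translation":[0,0,0],"yaw":0}
    - {"translation":[0,0,0],"yaw":0}
    - {"translation":[0,0,0],"yaw":0}
  hand: 0
  force: 40

```text
time: 18.92
tool_pos: [442.6, 105.9, 189.5]
ee_rot: [3.131, -0.123, 0.007]
wrist_force: [-0.2, -0.1, 0.1]
opening: 81.5
```

Call:
apply_moves:
  targets:
    - {"translation":[0,0,0],"yaw":0}
    - {"translation":[0,0,-0.04],"yaw":0}
    - {"translation":[0,0,-0.14],"yaw":0}
    - {"translation":[0,0,-0.24],"yaw":0}
    - {"translation":[0,0,-0.34],"yaw":0}

```text
time: 19.33
tool_pos: [441.6, 106.9, 326.8]
ee_rot: [3.131, -0.123, 0.005]
wrist_force: [1.4, 1.0, 0.6]
opening: 85.4
```

```bash
python3 go.py 491.1 -275.6 340 0; python3 rk.py 15 2>/dev/null
```

```text
t 19.33 pos [441.6 106.9 326.8] toolx yaw -4.5 tilt 0.52 open 85.4 F [1.4 1.  0.6]
units [ 0.1985  0.9438 -0.0244]
yaw units -0.075
wrist bar 4426 ((450.2852478027344, 184.3190155029297), (127.36917877197266, 23.907901763916016), 85.58248901367188) z near/far [np.float64(21.1), np.float64(21.1), np.float64(21.2), np.float64(21.2), np.float64(nan)]
wrist mat [447.0, 163.4, 178.9, 52.7, 85.6]
scene bar 813 ((451.7966613769531, 183.2127227783203), (188.8164825439453, 27.088220596313477), 85.58160400390625) z near/far [np.float64(21.3), np.float64(21.2), np.float64(21.2), np.float64(21.5), np.float64(21.1)]
```

View pics/wrist15.png

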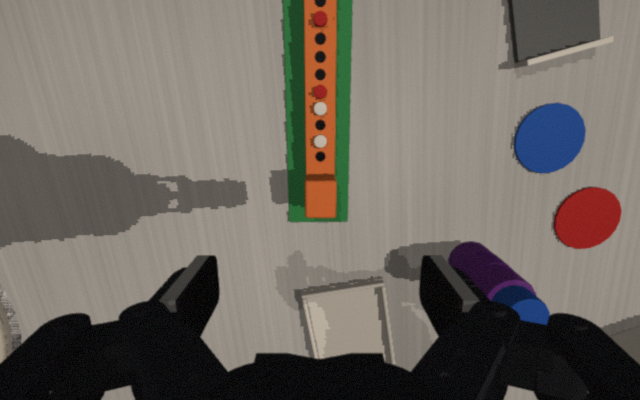

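View pics/scene15.png

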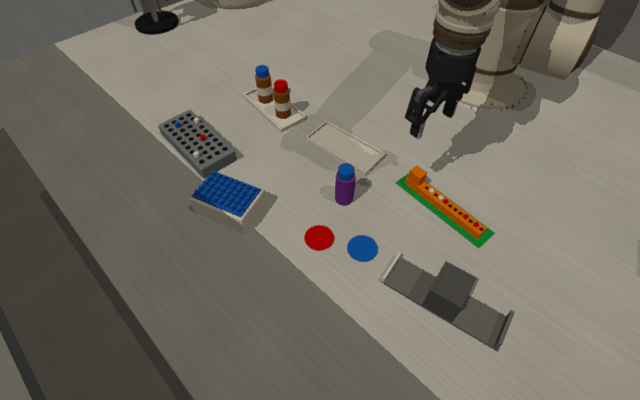

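The rack lies flat and lengthwise on the mat, at about (450,183) and 85.6°. It is released, and both bottles are still in the tray. Now I fetch the red bottle.

Call:
apply_moves:
  targets:
    - {"translation":[0.02,0.1,-0.02],"yaw":-0.03}
    - {"translation":[0.04,0.2,-0.02],"yaw":-0.075}
    - {"translation":[0.063,0.3,-0.02],"yaw":-0.075}
    - {"translation":[0.084,0.4,-0.02],"yaw":-0.075}
    - {"translation":[0.105,0.5,-0.02],"yaw":-0.075}

```text
time: 19.85
tool_pos: [468.8, -97.2, 341.6]
ee_rot: [3.135, 0.001, 0.021]
wrist_force: [0.7, -0.0, 0.8]
opening: 85.5
```

```bash
python3 go.py 491.1 -275.6 340 0
```

```text
t 19.85 pos [468.8 -97.2 341.6] toolx yaw 0.03 tilt 0.84 open 85.5 F [ 0.7 -0.   0.8]
units [0.0555 0.4459 0.0074]
yaw units 0.0004
```

Call:
apply_moves:
  targets:
    - {"translation":[0.012,0.1,0],"yaw":0}
    - {"translation":[0.025,0.2,0],"yaw":0}
    - {"translation":[0.037,0.3,0],"yaw":0}
    - {"translation":[0.05,0.4,0],"yaw":0}
    - {"translation":[0.055,0.446,0],"yaw":0}

```text
time: 20.27
tool_pos: [490.7, -279.6, 342.0]
ee_rot: [3.135, -0.003, 0.02]
wrist_force: [0.3, -0.1, 0.3]
opening: 85.9
```

Call:
apply_moves:
  targets:
    - {"translation":[0,0.006,0],"yaw":0}
    - {"translation":[0,0.006,0],"yaw":0}

```text
time: 20.43
tool_pos: [490.5, -283.2, 341.0]
ee_rot: [3.136, -0.007, 0.018]
wrist_force: [0.4, -0.5, -0.4]
opening: 85.2
```

```bash
python3 go.py 491.1 -275.6 220 0; python3 snap.py 16; python3 - <<'E'
from h import *
z=np.load("pics/w16.npz"); m={k:z[k] for k in z.files}; im=cv2.imread("pics/w16.png"); C=cloud(m,z['d'])
for k,(lo,hi) in {'b':((105,150,40),(125,255,255)),'r':((0,170,50),(6,255,255))}.items():
    T=hsv(im,lo,hi)&(abs(C[...,2]-99)<5)
    if T.sum()>20: print(k,cv2.minEnclosingCircle(C[T][:,:2].astype(np.float32)))
E
```

```text
t 20.43 pos [ 490.5 -283.2  341. ] toolx yaw -0.25 tilt 0.74 open 85.2 F [ 0.4 -0.5 -0.4]
units [-0.0021 -0.0208  0.3024]
yaw units -0.0041
20.4333 [ 490.5 -283.2  341. ] [ 3.1355 -0.0068  0.0179] [ 0.041 -0.034 -0.023  0.012  0.01   0.018]
blue (284, 280, 44, 49) 1511.5 [ 486. -352.   99.] rect [486.2, -351.9, 37.7, 31.5, 49.3]
blue (557, 297, 19, 17) 165.5 [ 719. -389.   44.] rect [717.8, -388.5, 20.5, 11.1, -43.2]
orange (288, 169, 54, 33) 306.5 [ 491. -263.   79.] rect [491.3, -268.3, 37.5, 22.7, 0.7]
orange (282, 273, 49, 30) 243.0 [ 487. -342.   79.] rect [485.0, -348.1, 37.3, 23.8, -4.9]
red (291, 174, 48, 52) 1771.5 [ 492. -274.   99.] rect [491.9, -274.8, 31.8, 31.4, 29.7]
b ((484.0348205566406, -354.83319091796875), 16.59014320373535)
r ((491.0486145019531, -275.2689208984375), 16.228893280029297)
```

Call:
apply_moves:
  targets:
    - {"translation":[0,-0.02,0],"yaw":-0.004}
    - {"translation":[0,-0.02,0.08],"yaw":-0.004}
    - {"translation":[-0.002,-0.02,0.16],"yaw":-0.004}
    - {"translation":[-0.002,-0.02,0.24],"yaw":-0.004}
    - {"translation":[-0.002,-0.02,0.29],"yaw":-0.004}

```text
time: 20.9
tool_pos: [490.6, -272.0, 222.5]
ee_rot: [3.137, 0.006, 0.015]
wrist_force: [0.3, 0.0, -0.3]
opening: 85.3
```

```bash
python3 go.py 491.1 -275.4 219 0
```

```text
t 20.9 pos [ 490.6 -272.   222.5] toolx yaw 0.2 tilt 0.61 open 85.3 F [ 0.3  0.  -0.3]
units [0.0011 0.0084 0.0089]
yaw units 0.0034
```

Call:
apply_moves:
  targets:
    - {"translation":[0.001,0.008,0.006],"yaw":0}
    - {"translation":[0.001,0.008,0.006],"yaw":0}
    - {"translation":[0.001,0.008,0.006],"yaw":0}
    - {"translation":[0.001,0.008,0.006],"yaw":0}

```text
time: 21.23
tool_pos: [491.6, -274.9, 222.3]
ee_rot: [3.136, 0.007, 0.019]
wrist_force: [0.4, 0.3, -0.2]
opening: 84.9
```

Call:
apply_moves:
  targets:
    - {"translation":[0,0,0],"yaw":0}
    - {"translation":[0,0,0],"yaw":0}
    - {"translation":[0,0,0],"yaw":0}
    - {"translation":[0,0,0],"yaw":0}
    - {"translation":[0,0,0],"yaw":0}
  hand: 1
  force: 40

```text
time: 21.65
tool_pos: [491.5, -275.1, 223.1]
ee_rot: [3.135, 0.006, 0.019]
wrist_force: [-3.1, 0.3, 5.6]
opening: 39.4
```

Call:
apply_moves:
  targets:
    - {"translation":[0,0,0],"yaw":0}
    - {"translation":[0,0,0],"yaw":0}
    - {"translation":[0,0,0],"yaw":0}

```text
time: 21.9
tool_pos: [491.5, -275.2, 223.2]
ee_rot: [3.135, 0.006, 0.019]
wrist_force: [-1.4, -0.4, 2.5]
opening: 39.0
```

Call:
apply_moves:
  targets:
    - {"translation":[0,0,-0.08],"yaw":0}
    - {"translation":[0,0,-0.16],"yaw":0}
    - {"translation":[0,0,-0.24],"yaw":0}
    - {"translation":[0,0,-0.3],"yaw":0}
    - {"translation":[0,-0.02,-0.32],"yaw":0}

```text
time: 22.32
tool_pos: [490.1, -267.0, 354.9]
ee_rot: [3.132, 0.005, 0.026]
wrist_force: [0.3, -0.4, -1.1]
opening: 39.5
```

```bash
python3 go.py 686.8 55.3 340 0
```

```text
t 22.32 pos [ 490.1 -267.   354.9] toolx yaw 0.17 tilt 1.09 open 39.5 F [ 0.3 -0.4 -1.1]
units [ 0.4934 -0.8048  0.0383]
yaw units 0.0029
```

Call:
apply_moves:
  targets:
    - {"translation":[0.035,-0.06,0],"yaw":0}
    - {"translation":[0.08,-0.13,0],"yaw":0}
    - {"translation":[0.13,-0.21,0],"yaw":0}
    - {"translation":[0.18,-0.29,0],"yaw":0}
    - {"translation":[0.23,-0.37,0],"yaw":0}

```text
time: 22.73
tool_pos: [582.2, -116.8, 353.8]
ee_rot: [3.133, 0.004, 0.024]
wrist_force: [-0.1, -0.3, -0.7]
opening: 39.2
```

Call:
apply_moves:
  targets:
    - {"translation":[0.06,-0.1,0],"yaw":0}
    - {"translation":[0.11,-0.18,0],"yaw":0}
    - {"translation":[0.16,-0.26,0],"yaw":0}
    - {"translation":[0.21,-0.34,0],"yaw":0}
    - {"translation":[0.24,-0.39,0],"yaw":0}

```text
time: 23.15
tool_pos: [678.9, 43.3, 351.7]
ee_rot: [3.134, 0.007, 0.021]
wrist_force: [0.6, -0.5, -1.5]
opening: 39.2
```

```bash
python3 go.py 686.8 55.3 340 0
```

```text
t 23.15 pos [678.9  43.3 351.7] toolx yaw 0.27 tilt 0.89 open 39.2 F [ 0.6 -0.5 -1.5]
units [ 0.0195 -0.0301  0.0292]
yaw units 0.0046
```

Call:
apply_moves:
  targets:
    - {"translation":[0.019,-0.029,0.05],"yaw":0}
    - {"translation":[0.019,-0.029,0.13],"yaw":0}
    - {"translation":[0.018,-0.029,0.2],"yaw":0}
    - {"translation":[0.018,-0.029,0.2],"yaw":0}
    - {"translation":[0.018,-0.029,0.2],"yaw":0}

```text
time: 23.57
tool_pos: [686.4, 54.7, 269.3]
ee_rot: [3.133, 0.008, 0.013]
wrist_force: [0.6, 0.2, 0.0]
opening: 39.3
```

```bash
python3 go.py 686.8 55.3 240 0; cat > pl.py <<'E'
import sys
from workcell import cams
from h import *
from fit import coaster
tag=sys.argv[1]
for n in("wrist","scene"):
    m=cams.camera_model(n); im,d=cams.camera(n); C=cloud(m,d); cv2.imwrite(f"pics/{n}{tag}.png",im)
    coaster(n,im,d,m)
    # body front contour and cap
    for k,(lo,hi) in {'body':((5,100,20),(22,255,255)),'redcap':((0,170,50),(5,255,255)),'bluecap':((105,150,40),(125,255,255))}.items():
        M=hsv(im,lo,hi)&(d>0)&(abs(C[...,0]-665)<60)&(abs(C[...,1]-95)<75)&(C[...,2]>12)
        P=C[M]
        if len(P)>20:
            if k=='body': print(n,k,'xlim',np.percentile(P[:,0],[1,99]).round(1),'ymax',np.percentile(P[:,1],99).round(1),'zlim',np.percentile(P[:,2],[1,99]).round(1))
            else:
                zt=np.percentile(P[:,2],95); T=P[abs(P[:,2]-zt)<4]; print(n,k,'top',zt.round(1),cv2.minEnclosingCircle(T[:,:2].astype(np.float32)))
E
python3 pl.py 17
```

```text
t 23.57 pos [686.4  54.7 269.3] toolx yaw 0.29 tilt 0.67 open 39.3 F [0.6 0.2 0. ]
units [ 0.0005 -0.0021  0.0733]
yaw units 0.0048
wrist coaster blue [644.5 131.6] inl 257 257
wrist coaster red [687.1  55.5] inl 153 231
wrist body xlim [669.4 707.9] ymax 73.4 zlim [ 56.5 129.5]
wrist redcap top 146.7 ((690.2280883789062, 54.71638488769531), 16.208219528198242)
wrist bluecap top 168.0 ((630.5797729492188, 65.62324523925781), 1.3632161617279053)
scene coaster blue [644.1 131.3] inl 49 78
scene coaster red [685.8  55.2] inl 46 76
scene body xlim [670.9 724.7] ymax 95.1 zlim [ 56.8 474.5]
scene redcap top 150.3 ((689.0752563476562, 57.8443717956543), 14.269214630126953)
```

View pics/wrist17.png

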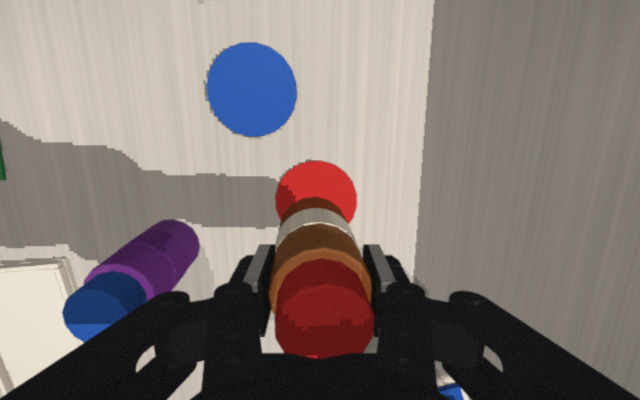

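The bottle is over the red coaster (316,195), centred to within about 2 mm. Lower it.

Call:
apply_moves:
  targets:
    - {"translation":[-0.002,-0.003,0.04],"yaw":0}
    - {"translation":[-0.002,-0.004,0.075],"yaw":0}
    - {"translation":[-0.002,-0.004,0.095],"yaw":0}
    - {"translation":[-0.002,-0.004,0.1],"yaw":0}
    - {"translation":[-0.002,-0.004,0.1],"yaw":0}

```text
time: 24.08
tool_pos: [687.1, 55.5, 234.2]
ee_rot: [3.134, 0.007, 0.025]
wrist_force: [0.1, -0.1, -1.0]
opening: 39.1
```

```bash
python3 go.py 686.3 55.3 222 0
```

```text
t 24.08 pos [687.1  55.5 234.2] toolx yaw 0.24 tilt 1.0 open 39.1 F [ 0.1 -0.1 -1. ]
units [-0.0025  0.0001  0.0305]
yaw units 0.0041
```

Call:
apply_moves:
  targets:
    - {"translation":[-0.002,0,0.01],"yaw":0}
    - {"translation":[-0.002,0,0.018],"yaw":0}
    - {"translation":[-0.002,0,0.025],"yaw":0}
    - {"translation":[-0.002,0,0.028],"yaw":0}
    - {"translation":[-0.002,0,0.028],"yaw":0}

```text
time: 24.5
tool_pos: [686.4, 55.4, 222.6]
ee_rot: [3.134, 0.007, 0.024]
wrist_force: [0.4, 0.9, -1.2]
opening: 39.3
```

```bash
python3 go.py 686.3 55.3 222 0
```

```text
t 24.5 pos [686.4  55.4 222.6] toolx yaw 0.24 tilt 0.97 open 39.3 F [ 0.4  0.9 -1.2]
units [-0.0003  0.0001  0.0016]
yaw units 0.0041
```

Call:
apply_moves:
  targets:
    - {"translation":[0,0,0.003],"yaw":0}
    - {"translation":[0,0,0.005],"yaw":0}
    - {"translation":[0,0,0.005],"yaw":0}

```text
time: 24.75
tool_pos: [686.5, 55.4, 222.1]
ee_rot: [3.134, 0.007, 0.026]
wrist_force: [-3.3, -0.8, 6.4]
opening: 39.4
```

Call:
apply_moves:
  targets:
    - {"translation":[0,0,0],"yaw":0}
    - {"translation":[0,0,0],"yaw":0}
    - {"translation":[0,0,0],"yaw":0}
    - {"translation":[0,0,0],"yaw":0}
    - {"translation":[0,0,0],"yaw":0}
  hand: 0

```text
time: 25.17
tool_pos: [686.5, 55.3, 221.9]
ee_rot: [3.134, 0.007, 0.025]
wrist_force: [0.2, 0.9, 0.7]
opening: 85.3
```

Call:
apply_moves:
  targets:
    - {"translation":[0,0,0],"yaw":0}
    - {"translation":[0,0,-0.04],"yaw":0}
    - {"translation":[0,0,-0.12],"yaw":0}
    - {"translation":[0,0,-0.2],"yaw":0}
    - {"translation":[0,0,-0.3],"yaw":0}

```text
time: 25.58
tool_pos: [684.1, 56.2, 341.3]
ee_rot: [3.134, 0.007, 0.02]
wrist_force: [0.9, 0.2, 0.2]
opening: 85.4
```

```bash
python3 go.py 484.1 -354.7 340 0;python3 pl.py 18
```

```text
t 25.58 pos [684.1  56.2 341.3] toolx yaw 0.24 tilt 0.87 open 85.4 F [0.9 0.2 0.2]
units [-0.5044  1.0252  0.0048]
yaw units 0.004
wrist coaster blue [644.6 131.4] inl 194 195
wrist coaster red [687.2  55.2] inl 119 205
wrist body xlim [668.5 705.8] ymax 73.9 zlim [13.3 94.9]
wrist redcap top 99.1 ((687.08447265625, 54.45371627807617), 16.148815155029297)
wrist bluecap top 253.6 ((706.568603515625, 72.21427917480469), 2.0278661251068115)
scene coaster blue [644.1 131.3] inl 49 78
scene coaster red [685.5  54.9] inl 41 92
scene body xlim [670.5 724.9] ymax 98.5 zlim [ 13.8 484.3]
scene redcap top 99.8 ((687.3486328125, 54.424339294433594), 15.96494197845459)
```

View pics/wrist18.png

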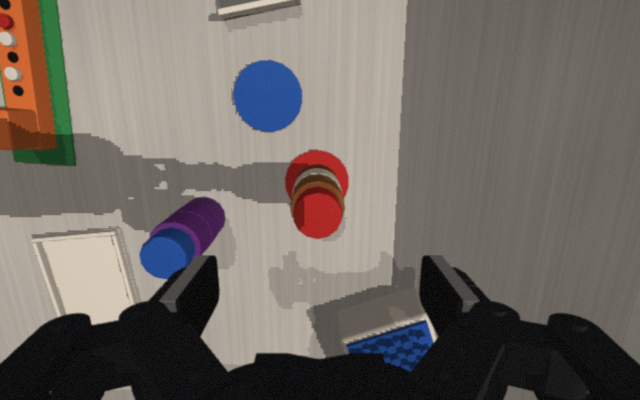

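The red bottle's cap is at (687.1,54.5) and its coaster at (687.2,55.2), so it sits centred. Now the blue bottle.

Call:
apply_moves:
  targets:
    - {"translation":[-0.045,0.09,0],"yaw":0}
    - {"translation":[-0.09,0.18,0],"yaw":0}
    - {"translation":[-0.135,0.27,0],"yaw":0}
    - {"translation":[-0.18,0.36,0],"yaw":0}
    - {"translation":[-0.225,0.45,0],"yaw":0}

```text
time: 26.1
tool_pos: [594.5, -125.4, 348.5]
ee_rot: [3.134, 0.007, 0.042]
wrist_force: [-0.2, -1.6, -0.1]
opening: 85.1
```

Call:
apply_moves:
  targets:
    - {"translation":[-0.06,0.12,0],"yaw":0}
    - {"translation":[-0.105,0.21,0],"yaw":0}
    - {"translation":[-0.15,0.3,0],"yaw":0}
    - {"translation":[-0.195,0.39,0],"yaw":0}
    - {"translation":[-0.24,0.48,0],"yaw":0}

```text
time: 26.52
tool_pos: [501.7, -312.2, 347.4]
ee_rot: [3.134, 0.007, 0.043]
wrist_force: [0.8, -0.8, 0.7]
opening: 85.3
```

```bash
python3 go.py 484.1 -354.7 340 0
```

```text
t 26.52 pos [ 501.7 -312.2  347.4] toolx yaw 0.28 tilt 1.63 open 85.3 F [ 0.8 -0.8  0.7]
units [-0.045   0.1059  0.018 ]
yaw units 0.0046
```

Call:
apply_moves:
  targets:
    - {"translation":[-0.02,0.05,0],"yaw":0}
    - {"translation":[-0.044,0.104,0],"yaw":0}
    - {"translation":[-0.044,0.104,0],"yaw":0}
    - {"translation":[-0.044,0.104,0],"yaw":0}
    - {"translation":[-0.044,0.104,0],"yaw":0}

```text
time: 26.93
tool_pos: [484.4, -353.6, 347.1]
ee_rot: [3.134, 0.007, 0.043]
wrist_force: [-0.2, 0.8, 0.1]
opening: 85.3
```

```bash
python3 go.py 484.1 -354.7 228 0; python3 snap.py 19; python3 - <<'E'
from h import *
z=np.load("pics/w19.npz"); m={k:z[k] for k in z.files}; im=cv2.imread("pics/w19.png"); C=cloud(m,z['d'])
for k,(lo,hi) in {'b':((105,150,40),(125,255,255))}.items():
    T=hsv(im,lo,hi)&(abs(C[...,2]-99)<6)
    if T.sum()>20: print(k,cv2.minEnclosingCircle(C[T][:,:2].astype(np.float32)))
E
```

```text
t 26.93 pos [ 484.4 -353.6  347.1] toolx yaw 0.27 tilt 1.62 open 85.3 F [-0.2  0.8  0.1]
units [-0.009   0.0007  0.2976]
yaw units 0.0045
26.9333 [ 484.4 -353.6  347.1] [3.1344 0.0072 0.0431] [ 0.021 -0.004  0.001  0.     0.002 -0.003]
blue (285, 186, 46, 49) 1707.0 [ 484. -353.   99.] rect [484.6, -353.4, 33.8, 30.4, 89.7]
blue (564, 224, 20, 15) 150.5 [ 719. -390.   44.] rect [718.0, -389.4, 18.8, 11.1, -40.3]
orange (282, 180, 51, 31) 221.5 [ 485. -342.   79.] rect [484.7, -347.2, 37.0, 21.5, -3.9]
b ((484.2689514160156, -354.9546203613281), 16.138946533203125)
```

Call:
apply_moves:
  targets:
    - {"translation":[-0.012,0.001,0.05],"yaw":0}
    - {"translation":[-0.014,0.001,0.12],"yaw":0}
    - {"translation":[-0.016,0.001,0.19],"yaw":0}
    - {"translation":[-0.019,0.001,0.26],"yaw":0}
    - {"translation":[-0.019,0.001,0.298],"yaw":0}

```text
time: 27.4
tool_pos: [480.3, -352.7, 224.5]
ee_rot: [3.136, 0.011, 0.039]
wrist_force: [0.8, 0.4, -1.2]
opening: 85.2
```

```bash
python3 go.py 480 -354.9 221 0
```

```text
t 27.4 pos [ 480.3 -352.7  224.5] toolx yaw 0.42 tilt 1.45 open 85.2 F [ 0.8  0.4 -1.2]
units [-0.001   0.0054  0.0087]
yaw units 0.007
```

Call:
apply_moves:
  targets:
    - {"translation":[0,0.005,0.008],"yaw":0}
    - {"translation":[0,0.005,0.008],"yaw":0}
    - {"translation":[0,0.005,0.008],"yaw":0}
    - {"translation":[0,0.005,0.008],"yaw":0}

```text
time: 27.73
tool_pos: [481.1, -354.7, 223.0]
ee_rot: [3.135, 0.012, 0.042]
wrist_force: [-0.1, 1.0, 0.1]
opening: 85.1
```

Call:
apply_moves:
  targets:
    - {"translation":[0,0,0],"yaw":0}
    - {"translation":[0,0,0],"yaw":0}
    - {"translation":[0,0,0],"yaw":0}
    - {"translation":[0,0,0],"yaw":0}
    - {"translation":[0,0,0],"yaw":0}
  hand: 1
  force: 40

```text
time: 28.15
tool_pos: [480.9, -354.9, 223.8]
ee_rot: [3.134, 0.012, 0.042]
wrist_force: [-3.0, -0.0, 4.0]
opening: 39.4
```

Call:
apply_moves:
  targets:
    - {"translation":[0,0,0],"yaw":0}
    - {"translation":[0,0,0],"yaw":0}
    - {"translation":[0,0,0],"yaw":0}

```text
time: 28.4
tool_pos: [480.9, -354.9, 223.8]
ee_rot: [3.134, 0.012, 0.042]
wrist_force: [-1.4, 0.4, 2.1]
opening: 39.2
```

```bash
python3 go.py 480 -354.9 350 0
```

```text
t 28.4 pos [ 480.9 -354.9  223.8] toolx yaw 0.44 tilt 1.6 open 39.2 F [-1.4  0.4  2.1]
units [ 0.0063  0.0022 -0.3153]
yaw units 0.0073
```

Call:
apply_moves:
  targets:
    - {"translation":[0,0,-0.05],"yaw":0}
    - {"translation":[0,0,-0.13],"yaw":0}
    - {"translation":[0,0,-0.21],"yaw":0}
    - {"translation":[0,0,-0.29],"yaw":0}
    - {"translation":[0.006,0,-0.33],"yaw":0}

```text
time: 28.82
tool_pos: [479.5, -354.0, 359.9]
ee_rot: [3.132, 0.012, 0.047]
wrist_force: [0.5, 0.1, -1.6]
opening: 39.5
```

Call:
apply_moves:
  targets:
    - {"translation":[0.01,-0.03,0],"yaw":0}
    - {"translation":[0.03,-0.09,0],"yaw":0}
    - {"translation":[0.055,-0.165,0],"yaw":0}
    - {"translation":[0.08,-0.24,0],"yaw":0}
    - {"translation":[0.11,-0.33,0],"yaw":0}

```text
time: 29.23
tool_pos: [522.6, -220.4, 358.3]
ee_rot: [3.133, 0.01, 0.045]
wrist_force: [0.2, -0.3, -0.7]
opening: 39.3
```

```bash
python3 go.py 640.8 131.5 350 0
```

```text
t 29.23 pos [ 522.6 -220.4  358.3] toolx yaw 0.36 tilt 1.71 open 39.3 F [ 0.2 -0.3 -0.7]
units [ 0.3004 -0.878   0.0217]
yaw units 0.0061
```

Call:
apply_moves:
  targets:
    - {"translation":[0.03,-0.09,0],"yaw":0}
    - {"translation":[0.06,-0.17,0],"yaw":0}
    - {"translation":[0.09,-0.26,0],"yaw":0}
    - {"translation":[0.12,-0.35,0],"yaw":0}
    - {"translation":[0.15,-0.43,0],"yaw":0}

```text
time: 29.65
tool_pos: [581.5, -45.1, 357.1]
ee_rot: [3.133, 0.011, 0.042]
wrist_force: [-0.4, -0.8, -2.0]
opening: 39.2
```

Call:
apply_moves:
  targets:
    - {"translation":[0.03,-0.09,0],"yaw":0}
    - {"translation":[0.06,-0.17,0],"yaw":0}
    - {"translation":[0.09,-0.25,0],"yaw":0}
    - {"translation":[0.12,-0.33,0],"yaw":0}
    - {"translation":[0.13,-0.38,0],"yaw":0}

```text
time: 30.07
tool_pos: [632.9, 111.0, 355.0]
ee_rot: [3.134, 0.014, 0.039]
wrist_force: [1.0, -0.8, -1.9]
opening: 39.2
```

```bash
python3 go.py 640.8 131.5 290 0
```

```text
t 30.07 pos [632.9 111.  355. ] toolx yaw 0.52 tilt 1.49 open 39.2 F [ 1.  -0.8 -1.9]
units [ 0.0161 -0.0524  0.1626]
yaw units 0.0086
```

Call:
apply_moves:
  targets:
    - {"translation":[0.016,-0.052,0],"yaw":0}
    - {"translation":[0.016,-0.052,0.05],"yaw":0}
    - {"translation":[0.016,-0.052,0.12],"yaw":0}
    - {"translation":[0.014,-0.052,0.18],"yaw":0}
    - {"translation":[0.014,-0.052,0.2],"yaw":0}

```text
time: 30.48
tool_pos: [639.0, 131.9, 269.2]
ee_rot: [3.133, 0.015, 0.028]
wrist_force: [-0.9, 0.1, -1.8]
opening: 39.3
```

Call:
apply_moves:
  targets:
    - {"translation":[0,0,0.01],"yaw":0}
    - {"translation":[0,0,0.01],"yaw":0}
    - {"translation":[0,0,0.01],"yaw":0}

```text
time: 30.73
tool_pos: [639.1, 132.0, 265.6]
ee_rot: [3.133, 0.015, 0.028]
wrist_force: [0.0, -0.1, -0.7]
opening: 39.3
```

```bash
python3 go.py 640.8 131.5 223 0; python3 pl.py 20
```

```text
t 30.73 pos [639.1 132.  265.6] toolx yaw 0.56 tilt 1.13 open 39.3 F [ 0.  -0.1 -0.7]
units [0.0025 0.0004 0.1067]
yaw units 0.0093
wrist coaster blue [644.4 131.5] inl 150 233
wrist body xlim [623.8 675.4] ymax 150.9 zlim [ 54. 125.]
wrist bluecap top 142.0 ((644.0619506835938, 131.9535675048828), 16.382963180541992)
scene coaster blue [643.5 130.9] inl 46 78
scene coaster red [685.8  55.1] inl 42 92
scene body xlim [640.4 705.7] ymax 169.7 zlim [ 17.3 468.8]
scene redcap top 99.7 ((687.4942626953125, 54.34827423095703), 15.57375431060791)
scene bluecap top 144.2 ((646.7813720703125, 132.88473510742188), 18.258129119873047)
```

View pics/wrist20.png

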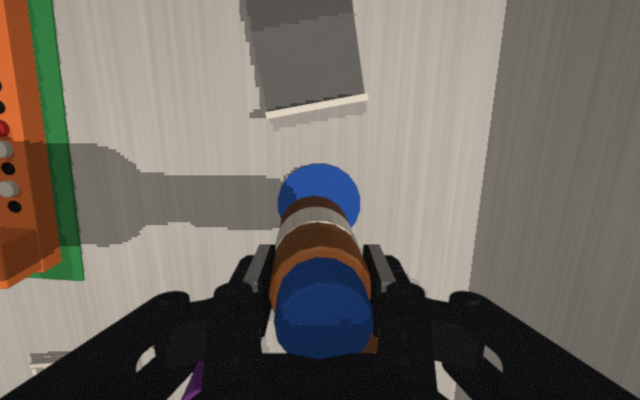

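The cap is at (644.1,132) and the coaster at (644.4,131.5), so they line up. Lower it.

Call:
apply_moves:
  targets:
    - {"translation":[0,0,0.03],"yaw":0}
    - {"translation":[0,0,0.06],"yaw":0}
    - {"translation":[0,0,0.08],"yaw":0}
    - {"translation":[0,0,0.09],"yaw":0}
    - {"translation":[0,0,0.09],"yaw":0}

```text
time: 31.25
tool_pos: [639.7, 131.5, 228.8]
ee_rot: [3.133, 0.015, 0.027]
wrist_force: [0.9, 0.5, -2.2]
opening: 38.7
```

```bash
python3 go.py 640 131.5 223 0
```

```text
t 31.25 pos [639.7 131.5 228.8] toolx yaw 0.55 tilt 1.11 open 38.7 F [ 0.9  0.5 -2.2]
units [ 0.0005 -0.0002  0.0145]
yaw units 0.0091
```

Call:
apply_moves:
  targets:
    - {"translation":[0,0,0.005],"yaw":0}
    - {"translation":[0,0,0.01],"yaw":0}
    - {"translation":[0,0,0.014],"yaw":0}
    - {"translation":[0,0,0.016],"yaw":0}
    - {"translation":[0,0,0.016],"yaw":0}

```text
time: 31.67
tool_pos: [639.8, 131.5, 223.0]
ee_rot: [3.133, 0.015, 0.028]
wrist_force: [-1.4, -0.8, 1.3]
opening: 39.1
```

Contact: the wrist force in z went from −2.2 N to +1.3 N. Release and retreat upward.

Call:
apply_moves:
  targets:
    - {"translation":[0,0,0],"yaw":0}
    - {"translation":[0,0,0],"yaw":0}
    - {"translation":[0,0,0],"yaw":0}
    - {"translation":[0,0,0],"yaw":0}
    - {"translation":[0,0,0],"yaw":0}
  hand: 0

```text
time: 32.08
tool_pos: [639.8, 131.5, 223.0]
ee_rot: [3.133, 0.015, 0.028]
wrist_force: [0.5, 0.1, 0.1]
opening: 85.6
```

Call:
apply_moves:
  targets:
    - {"translation":[0,0,0],"yaw":0}
    - {"translation":[0,0,-0.04],"yaw":0}
    - {"translation":[0,0,-0.12],"yaw":0}
    - {"translation":[0,0,-0.2],"yaw":0}
    - {"translation":[0,0,-0.28],"yaw":0}

```text
time: 32.5
tool_pos: [637.6, 132.4, 336.0]
ee_rot: [3.133, 0.015, 0.027]
wrist_force: [1.2, 0.5, 0.7]
opening: 85.3
```

Call:
apply_moves:
  targets:
    - {"translation":[0,0,-0.04],"yaw":0}
    - {"translation":[0,0,-0.1],"yaw":0}
    - {"translation":[0,0,-0.1],"yaw":0}
    - {"translation":[0,0,-0.1],"yaw":0}

```text
time: 32.83
tool_pos: [637.0, 132.8, 377.5]
ee_rot: [3.133, 0.015, 0.031]
wrist_force: [-1.2, -0.0, 0.2]
opening: 85.1
```

```bash
python3 go.py 640 131 360 0;python3 pl.py 21; python3 rk.py 22 2>/dev/null
```

```text
t 32.83 pos [637.  132.8 377.5] toolx yaw 0.55 tilt 1.23 open 85.1 F [-1.2 -0.   0.2]
units [0.0065 0.0042 0.0439]
yaw units 0.0092
wrist coaster blue [644.1 131.1] inl 98 179
wrist coaster red [687.3  55.5] inl 93 170
wrist body xlim [622.9 704.4] ymax 150.1 zlim [13.  83.6]
wrist redcap top 99.0 ((686.83837890625, 54.57579803466797), 16.404191970825195)
wrist bluecap top 99.1 ((640.7993774414062, 130.9098358154297), 16.037784576416016)
scene coaster blue [643.3 130.8] inl 47 93
scene coaster red [685.5  54.9] inl 41 92
scene body xlim [640.8 705.8] ymax 169.7 zlim [ 15.3 497. ]
scene redcap top 99.5 ((687.8659057617188, 54.063507080078125), 16.262584686279297)
scene bluecap top 99.9 ((641.21142578125, 130.94456481933594), 15.845630645751953)
wrist bar 4628 ((450.66162109375, 183.22921752929688), (189.5565185546875, 25.50101089477539), 85.69490051269531) z near/far [np.float64(20.9), np.float64(20.8), np.float64(20.9), np.float64(20.9), np.float64(20.9)]
wrist mat [449.3, 182.5, 217.6, 52.8, 85.7]
scene bar 818 ((450.1600646972656, 182.92794799804688), (189.73263549804688, 26.889068603515625), 85.26017761230469) z near/far [np.float64(21.2), np.float64(21.2), np.float64(21.2), np.float64(21.4), np.float64(21.2)]
```

View pics/scene21.png

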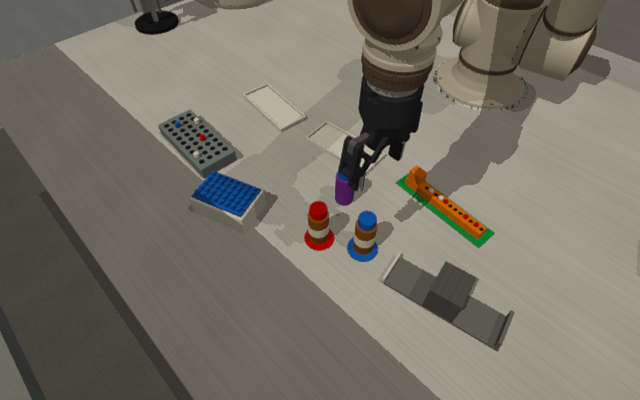

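View pics/wrist21.png

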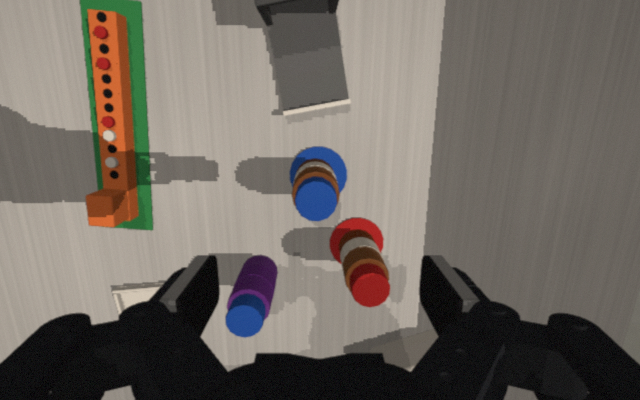

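All checks are within limits: the blue bottle is about 3 mm off its coaster's centre, the red about 1–2.5 mm, and the rack about 1.5 mm off the mat's middle. The gripper is well clear, so I hand in.

```bash
python3 -c "
from workcell import job,readout
print(job.finish_job()); s=readout.observe(); print(s['time'],s['wrist_force'].round(1))"
```

```text
the job is handed in; nothing more can be done
None
the job is handed in; nothing more can be done
```

I finished the job in about 33 s of robot time and handed it in; no verdict was reported. I parked both bottles upright in the right-most tray and drew the strip rack over the lip and out from under the bridge. It went flat on the green mat while the bottles waited, and then each bottle went back on its own coaster.

**Last checks (limits in brackets):**
- **Rack:** about 1.5 mm from the mat's middle (16 mm), within about 0.5° of its length (9°), and flat on the mat.
- **Red bottle:** 1–2.5 mm from the centre of its coaster (12 mm), upright.
- **Blue bottle:** about 3 mm from the centre of its coaster (12 mm), upright.
- **Bystanders:** the grey tube rack and tip box look unmoved in the pictures; I did not measure them. The gripper was open and well clear of everything.

**What failed or disagreed:**
- The first move call was refused because it left out the yaw; nothing moved.
- The scene and wrist cameras differed by 1–2 mm.
- The tool drifted to as much as 1.7° of tilt during the long carries, which probably caused the blue bottle's 3 mm offset.

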